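# Stow the jack packing plates and lock the keeper

## Task

Pick up the whole pile of three coloured packing plates from the wooden block in one go and stow it in the snug grey tray: tip it in low end first under the black lip, then lay it down flat on the tray floor and let go. Then turn the orange knob clockwise to its stop, going along with it as it travels, so that the steel keeper runs in over the pile. Leave the mug, the tyre gauge and the squeegee alone.

Things in the scene. Friction and masses are not known exactly. Their poses are not given: they have to be found in the camera images.
- red_c (a point): centre of the red plate, the lowest of a pile of three loose flat hard-plastic plates stacked square on each other (edges ragged by up to 1 mm each). Each plate is 110 x 60 x 8 mm (its x, y, z), about 60 g; z up. The pile is 24 mm high
- yellow_c (a point): centre of the yellow plate, the middle one of the pile, same size and axes: the centre of the whole pile, 28 mm above the work surface at the start; a grip here across the 60 mm width holds all three
- blue_c (a point): centre of the blue plate, the top one of the pile, same size and axes
- block_top (a point): centre of the top of the fixed wooden block on which the pile starts: 90 x 36 x 16 mm high (x, y, z, same axes as the plates), so the plates overhang it by about 12 mm along each long side and fingers can reach below the pile there
- tray_floor (a point): centre of the inner floor of the fixed grey tray, 20 mm above the work surface; z up, x along the pocket from the lip end to the keeper end. The pocket is 116 mm long (x) and 66 mm wide (y). Plates lying stowed, long side along x, have their centres 4, 12 and 20 mm above this point
- lip_edge (a point): middle of the lower inner edge of the black lip at the tray's -x end. The wall there rises 37 mm above the inner floor; the lip on it is 5 mm thick, its underside 37 mm above the floor, and overhangs the pocket by 10 mm, leaving a free opening of 106 mm: the level pile cannot go straight down. Axes as the tray floor
- end_wall (a point): middle of the upper inner edge of the tray's low wall at its +x end, which stands 16 mm above the inner floor. Axes as the tray floor
- side_gap (a point): middle of the open long side at the tray's +y, at floor height, 33 mm from the tray floor's centre; the -y side is the same. Only the last 26 mm at each end of the pocket have side walls (37 mm high at the lip end, 16 mm at the other, 6 mm thick). Between them, over 64 mm, the sides are open and the floor is only 40 mm wide: fingers pass beside it down to the work surface
- knob_grip (a point): grip point of the orange knob, an upright bar 50 mm long (point x), 16 mm thick (point y), 32 mm high; the point is on the turning axis, 76 mm above the work surface, 14 mm below the bar's top. Carriage and tongue under the bar reach 52 mm above the work surface. At the start it lies 108 mm from the tray floor's centre along the tray's +x, bar along the tray's x
- knob (a joint): turn of the knob in rad: 0 open (start), grows clockwise seen from above, stop at 1.4. Light friction (about 0.05 Nm), stays where it is left
- keeper (a joint): travel in m of the keeper carriage that carries the knob: 0 open, grows towards the tray's -x, geared to the knob at 15.7 mm per rad, 22 mm in all. Its flat steel tongue is 44 mm wide, 5 mm thick, underside 27 mm above the tray floor; the tip lies 64 mm from the tray floor's centre along x when open, 42 mm when closed, over the end of the pile
- mug: blue ceramic mug of valve caps, 78 mm across, 80 mm high; origin at the centre of its underside; leave alone
- gauge: stainless steel tyre gauge lying flat, 160 mm long; leave alone; origin at its underside near the middle
- squeegee: white plastic squeegee lying flat, 160 mm long with a 200 mm wide blade; leave alone; origin at its underside near the middle of the handle

How it is judged:
By the outcome, as a careful person would: the job done as asked, in the order asked, and still so for the second after the job is handed in, with the robot touching nothing.
It also fails if it takes over 64 s, if anything falls off the work surface, if the arm or the gripper's body presses on something with over 40 N, if the wrist force passes 120 N, or if a joint passes its speed limit or range.

## Robot

A 6-joint arm with a two-finger parallel gripper is mounted at the origin on the work surface. World frame = base frame: x ahead of the robot, y to its left, z up, the work surface at z = 0. Lengths are in m, angles in rad, forces in N, time in s.
With the tool pointing down it reaches from about 0.25 to 0.775 m from the base axis. Payload 4 kg.
Tool frame: the origin (TCP) lies at the very end of the fingers, on their centre line; the grasp point (between the pads) lies 19 mm behind it; y points along the fingers, x is the direction in which the jaws open and shut, and the axes are right-handed (so a half turn about y gives the same grasp; the last joint's range is limited). The gripper opens to 94 mm and grips with 3 to 60 N. Pads are 16 mm wide; open, the fingers measure 119 mm over their backs; the gripper's body (75 mm by 177 mm) begins 78 mm behind the grasp point.
Start: joints at [1.059, 0.087, 1.371, -0, 1.684, -0.103], TCP at [0.219, 0.505, 0.206] pointing down, gripper open.
Joint ranges: [-3.1, 3.1], [-0.76, 2.03], [0.27, 2.55], [-1.08, 4.22], [0.17, 2.65], [-2.57, 2.57]. Speed limits (rad/s): [2.79, 2.79, 3.14, 3.14, 3.14, 3.14].

## Interface

Orientations are given as [roll, pitch, yaw] about the fixed x, y, z axes, in that order (R = Rz(yaw) Ry(pitch) Rx(roll)).
In Python, from bench import robot gives the robot as it stands.
- The arm moves only by the shell command python3 -m handwheel 'ROWS' [OPENING]. ROWS is JSON, a list of rows, each an object with "delta_pos": the shift along the tool's x, y, z in mm, a list of three; "yaw": the turn about the tool's y in rad. A call has 1 to 12 rows; each row is the pose to reach, as a shift and turn from the pose commanded when the call began, along the tool's axes at that moment; what a row does not reach only later rows make up. A row lasts 1/10 s, in which the tool goes at most 50 mm and 8.59 degrees, less where a joint would pass 70% of its speed; a pose out of reach is approached as far as the arm can. A call with a gripper value outside its range is refused whole. OPENING is the closure in counts, from 0 (fully open) to 255 (shut), set as the call begins (- or left out, the last holds). The fingers move at their own pace and stop on an object; the grip force is fixed at half the most. Time passes only in rows, so rows that repeat a pose let the fingers close. It gives the time, the measured TCP pose, the force and the opening at its end, in the units of the state.
- robot.get_obs(): the state, without advancing time (a new reading comes with each control period).
- robot.snapshot(name): name is "side" or "top"; returns a dict with "image" (384x512x3 uint8, red, green, blue), "fx", "fy", "cx", "cy" (pixels), "rvec" (rotation vector, rad) and "tvec" (3), from world to camera coordinates, as OpenCV has them. Camera axes: x right, y down, z forward; pixel columns grow to the right and rows downward; lengths in m; the calibration is good to about 2 mm. A picture is of the moment at which its call begins. There is no depth.
- robot.close_job(): hands the job in, once; it reports no verdict.
The state is a dict: "time": time; "joint_positions": joint angles; "qvel": joint speeds; "joint_torque": joint torques, N m; "tool_pos": TCP position; "ee_rot": TCP orientation; "wrist_force": force on the tool from outside, world axes, zero at the start; "wrist_torque": the same for the moment, N m; "width": finger opening in m.
Only numpy, scipy, OpenCV 4.12 (cv2) and the standard library are available. Lean on these libraries where they do the work, as an engineer would, in place of code of your own. Each camera call takes 0.05 s, during which the arm holds its last target.

## Working session

There is one attempt and no reset: what is moved stays moved. The work goes in short steps, Python scripts to look and compute and a shell command to move; the robot and the scene stay as the last step left them, time stands still between calls to the robot, and variables do not carry over. Pictures are saved under pics/ and viewed, and the job is handed in when it is done.

```bash
ls; mkdir -p pics; python3 - <<'E'
from bench import robot
import cv2,json
o=robot.get_obs();print(o)
for n in("side","top"):
    s=robot.snapshot(n);cv2.imwrite(f"pics/{n}0.png",s["image"][:,:,::-1]);print({k:v for k,v in s.items() if k!="image"})
E
```

```text
pics
{'time': 0.0, 'joint_positions': array([ 1.05892983e+00,  8.78960751e-02,  1.37224411e+00,  8.93906588e-07,
        1.68358663e+00, -1.03105081e-01]), 'qvel': array([-1.01998712e-03, -1.04047129e-03, -4.24130428e-04, -6.50622820e-05,
       -1.71434650e-03, -3.03118649e-04]), 'joint_torque': array([ 6.51953815e-04, -3.40170872e+01, -3.02431118e+01,  7.20100547e-02,
        3.26351461e-02, -1.77990000e-04]), 'tool_pos': array([0.21834724, 0.50420514, 0.20434153]), 'ee_rot': array([-1.57057579,  0.00212274,  1.16203525]), 'wrist_force': array([0.43537387, 0.15687058, 0.14256343]), 'wrist_torque': array([-0.01947213,  0.02368743,  0.0119248 ]), 'width': 0.09397943074339542}
{'fx': 414.7146151286889, 'fy': 414.7146151286889, 'cx': 255.45038292344378, 'cy': 194.880461127974, 'rvec': array([ 1.97953953, -0.89877874,  0.48030205]), 'tvec': array([-0.42680878,  0.31823478,  0.80555966])}
{'fx': 373.83744602791194, 'fy': 373.83744602791194, 'cx': 256.285069775983, 'cy': 196.73318456014417, 'rvec': array([ 2.09406363, -2.14315854,  0.17094075]), 'tvec': array([0.0193827 , 0.62727802, 0.88504366])}
```

View pics/side0.png

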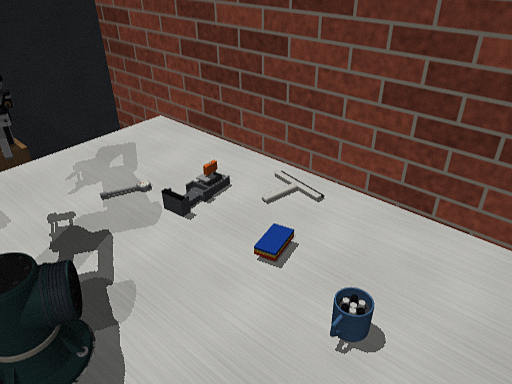

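View pics/top0.png

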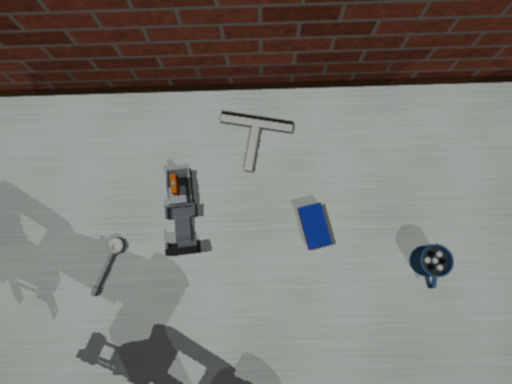

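The side view shows the pile at (275,242), the lip at (177,200) and the knob at (210,168). In the top view the pile is at (315,226), the lip at (183,248), the knob at (174,184), and the mug, gauge and squeegee are clear of the work.

```bash
cat > h.py <<'E'
import numpy as np,cv2
from scipy.spatial.transform import Rotation as Ro
def cam(s):
    R=cv2.Rodrigues(np.array(s["rvec"]))[0];return R,np.array(s["tvec"])
def ray(s,u,v,z):
    R,t=cam(s);c=-R.T@t;d=R.T@np.array([(u-s["cx"])/s["fx"],(v-s["cy"])/s["fy"],1]);return c+d*(z-c[2])/d[2]
def proj(s,p):
    R,t=cam(s);q=np.atleast_2d(p)@R.T+t;return np.c_[q[:,0]/q[:,2]*s["fx"]+s["cx"],q[:,1]/q[:,2]*s["fy"]+s["cy"]]
def toolR(o): return Ro.from_euler("xyz",o["ee_rot"]).as_matrix()
def blob(img,lo,hi):
    m=cv2.inRange(cv2.cvtColor(img,cv2.COLOR_RGB2HSV),lo,hi)
    return m,sorted(cv2.findContours(m,cv2.RETR_EXTERNAL,cv2.CHAIN_APPROX_NONE)[0],key=cv2.contourArea,reverse=True)
def planerect(s,c,z):
    P=np.array([ray(s,u,v,z)[:2] for u,v in c[:,0,:]],np.float32)*1000
    return cv2.minAreaRect(P)
E
python3 - <<'E'
from h import *
from bench import robot
for n in("top","side"):
    s=robot.snapshot(n);im=s["image"]
    for nm,lo,hi,z in(("blue",(110,150,60),(128,255,255),.040),("orange",(8,150,80),(18,255,255),.090)):
        m,cs=blob(im,lo,hi)
        for c in cs[:3]:
            if cv2.contourArea(c)>15: print(n,nm,cv2.contourArea(c),c[:,0].mean(0),planerect(s,c,z))
    x0,y0,w,h=(140,150,80,120) if n=="top" else (150,145,100,80)
    cv2.imwrite(f"pics/{n}_tray.png",cv2.resize(im[y0:y0+h,x0:x0+w,::-1],None,fx=5 if n=="top" else 7,fy=5 if n=="top" else 7,interpolation=cv2.INTER_CUBIC))
E
```

```text
top orange 72.5 [173.43636364 183.        ] ((659.7923583984375, 207.78489685058594), (49.457618713378906, 15.906464576721191), 5.6308135986328125)
side blue 600.0 [273.76744186 238.59302326] ((552.55908203125, -143.33444213867188), (111.97607421875, 59.45652389526367), 12.59941291809082)
side orange 39.0 [208.21428571 166.30952381] ((640.6318359375, 193.33905029296875), (86.20891571044922, 28.70088005065918), 27.807485580444336)
```

View pics/top_tray.png

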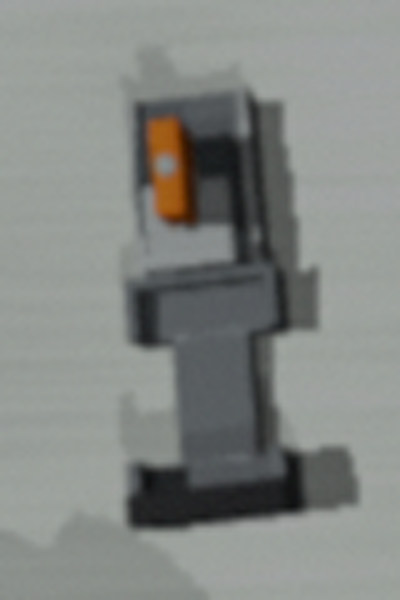

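View pics/side_tray.png

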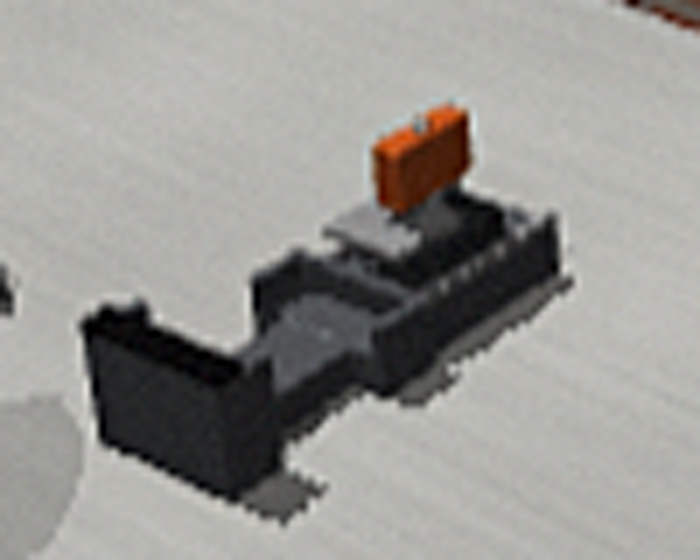

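```bash
python3 - <<'E'
from h import *
from bench import robot
s=robot.snapshot("top");im=s["image"];print(im[226,315],im[205:250:6,315])
m,cs=blob(im,(105,150,60),(128,255,255))
for c in cs[:3]: print(cv2.contourArea(c),c[:,0].mean(0),planerect(s,c,.04))
m,cs=blob(im,(0,180,40),(20,255,255))
print([(cv2.contourArea(c),c[:,0].mean(0)) for c in cs[:4]])
c=[c for c in cs if 165<c[0,0,0]<185 and 170<c[0,0,1]<200]
for k in c: print(cv2.contourArea(k),planerect(s,k,.09))
E
```

```text
[ 21  62 133] [[ 21  63 132]
 [ 20  64 133]
 [ 17  62 132]
 [ 20  62 132]
 [ 18  63 132]
 [ 21  62 133]
 [ 19  64 133]
 [ 35  65 128]]
911.0 [314.59016393 225.86885246] ((553.487060546875, -140.02865600585938), (106.0165023803711, 58.03031539916992), 12.60484504699707)
[(81.0, array([174.33333333, 183.62962963])), (1.0, array([443.625,  80.375])), (1.0, array([434.        ,  79.66666667])), (0.5, array([18.44444444, 90.11111111]))]
81.0 ((659.5145263671875, 205.84921264648438), (49.84354782104492, 17.60174560546875), 6.019411563873291)
```

```bash
python3 - <<'E'
from h import *
from bench import robot
s=robot.snapshot("top");im=s["image"]
R,t=cam(s);print("cam",-R.T@t)
x0,y0,w,h=155,155,60,110
c=cv2.resize(im[y0:y0+h,x0:x0+w,::-1],None,fx=8,fy=8,interpolation=cv2.INTER_LINEAR)
c=c[:, :]
# contrast
c=cv2.convertScaleAbs(c,alpha=1.6,beta=0)
for i in range(0,w,10): cv2.putText(c,str(x0+i),(i*8,8),0,.35,(0,0,255),1);cv2.line(c,(i*8,0),(i*8,h*8),(0,0,255),1)
for i in range(0,h,10): cv2.putText(c,str(y0+i),(0,i*8),0,.35,(0,255,255),1);cv2.line(c,(0,i*8),(w*8,i*8),(0,255,255),1)
cv2.imwrite("pics/tt1.png",c[:560]);cv2.imwrite("pics/tt2.png",c[320:])
# lip mask
g=cv2.cvtColor(im,cv2.COLOR_RGB2GRAY);m=((g<40)*255).astype(np.uint8);m2=np.zeros_like(m);m2[236:260,160:210]=m[236:260,160:210]
cs=cv2.findContours(m2,0,1)[0];k=max(cs,key=cv2.contourArea);print(cv2.contourArea(k),planerect(s,k,.062))
E
```

```text
cam [ 0.45900739 -0.01084701  0.98303115]
189.5 ((503.6610107421875, 187.1530303955078), (26.3093318939209, 80.22915649414062), 4.579953670501709)
```

View pics/tt1.png

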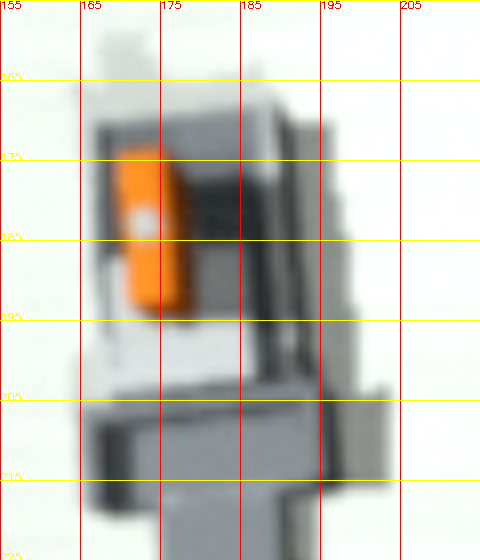

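View pics/tt2.png

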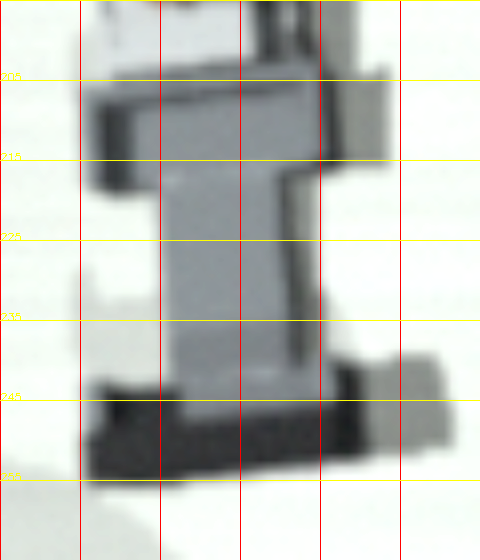

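```bash
python3 - <<'E'
from h import *
from bench import robot
s=robot.snapshot("top")
P=lambda u,v,z:ray(s,u,v,z)[:2]*1000
a,b=P(174.25,218.25,.02),P(176,241.4,.02);c,d=P(189.6,216.4,.02),P(190.75,240.1,.02)
for p,q in((a,b),(c,d)): print(p,q,np.degrees(np.arctan2(*(p-q)[::-1])))
print("floor mid",(a+c)/2,(b+d)/2,"w",np.linalg.norm(a-c))
l1,l2=P(177.6,246.75,.062),P(196.4,244.9,.062);e1,e2=P(170.75,206.6,.036),P(192,204.5,.036)
o1,o2=P(165.75,255.4,.062),P(197.5,252.2,.062)
for p,q in((l1,l2),(e1,e2),(o1,o2)): print(p,q,np.degrees(np.arctan2(*(p-q)[::-1]))-90,np.linalg.norm(p-q))
k=P(172.9,182.25,.09);print("knob",k)
m,cs=blob(s["image"],(0,180,40),(20,255,255))
for th in(4,5,6,7):
    u=np.array([np.cos(np.radians(th)),np.sin(np.radians(th))]);v=np.array([-u[1],u[0]])
    C=k-108*u;f=lambda p:np.round([(p-C)@u,(p-C)@v],1)
    print(th,C,"floor",*[f(p) for p in(a,b,c,d)],"lip",f(l1),f(l2),"end",f(e1),f(e2),"out",f(o1),f(o2))
E
```

```text
[582.66220415 220.24494268] [522.56233579 214.63561188] 5.332168101214239
[586.55279454 180.18408705] [525.03268218 176.55729189] 3.3738531311635946
floor mid [584.60749934 200.21451487] [523.79750899 195.59645188] w 40.24933350085345
[506.62328011 200.629959  ] [510.10075714 154.34230242] 4.29641898082987 46.41809989696314
[611.02297314 226.00556188] [615.14882994 171.13713909] 4.30029009011669 55.023326998855275
[486.25379704 229.41100375] [492.29460757 151.51066558] 4.43414868894213 78.13420555779203
knob [662.79376778 208.38775554]
4 [555.05685036 200.85405638] floor [28.9 17.4] [-31.5  16. ] [ 30.  -22.8] [-31.6 -22.1] lip [-48.3   3.2] [-48.1 -43.3] end [57.6 21.2] [ 57.9 -33.8] out [-66.6  33.3] [-66.1 -44.8]
5 [555.20474039 198.97493533] floor [29.2 18.8] [-31.2  18.4] [ 29.6 -21.5] [-32.  -19.7] lip [-48.3   5.9] [-48.8 -40.5] end [58.  22.1] [ 57.3 -33. ] out [-66.   36.3] [-66.8 -41.8]
6 [555.38540308 197.09868151] floor [29.5 20.2] [-30.8  20.9] [ 29.2 -20.1] [-32.3 -17.3] lip [-48.1   8.6] [-49.5 -37.8] end [58.4 22.9] [ 56.7 -32.1] out [-65.4  39.4] [-67.5 -38.7]
7 [555.59878341 195.22586645] floor [29.9 21.5] [-30.4  23.3] [ 28.9 -18.7] [-32.6 -14.8] lip [-48.   11.3] [-50.1 -35. ] end [58.8 23.8] [ 56.2 -31.2] out [-64.7  42.4] [-68.2 -35.7]
```

```bash
python3 - <<'E'
from h import *
from bench import robot
s=robot.snapshot("side");im=s["image"]
R,t=cam(s);print("cam",-R.T@t)
print("knob side",ray(s,209.5,162.4,.09))
C=np.array([555.2,198.2]);th=np.radians(5);u=np.array([np.cos(th),np.sin(th)]);v=np.array([-u[1],u[0]])
L=lambda x,y,z:np.r_[(C+x*u+y*v)/1000,z/1000+.02]
pts=[L(-48,39,42),L(-48,-39,42),L(-66,39,42),L(-66,-39,42),L(58,33,16),L(58,-33,16),L(-32,20,0),L(-32,-20,0),L(32,20,0),L(32,-20,0),L(108,0,70),L(83,0,70),L(133,0,70)]
x0,y0,w,h=155,150,85,70
def draw(s,n,x0,y0,w,h,k):
    c=cv2.resize(s["image"][y0:y0+h,x0:x0+w,::-1],None,fx=k,fy=k,interpolation=cv2.INTER_LINEAR);c=cv2.convertScaleAbs(c,alpha=1.7)
    for p in proj(s,pts): cv2.circle(c,tuple(int(q) for q in ((p-[x0,y0]+.5)*k)),3,(0,255,0),1)
    cv2.imwrite(n,c)
draw(s,"pics/s_chk.png",x0,y0,w,h,8)
draw(robot.snapshot("top"),"pics/t_chk.png",150,160,70,110,5)
m,cs=blob(im,(110,150,60),(128,255,255));k=cs[0]
print(cv2.approxPolyDP(k,3,True)[:,0])
c=cv2.resize(im[215:270,240:310,::-1],None,fx=8,fy=8,interpolation=cv2.INTER_LINEAR)
cv2.imwrite("pics/s_pile.png",c)
E
```

```text
cam [-0.09415203 -0.66381676  0.69487279]
knob side [0.66576682 0.20947423 0.09      ]
[[293 230]
 [273 224]
 [254 246]
 [274 254]]
```

View pics/s_chk.png

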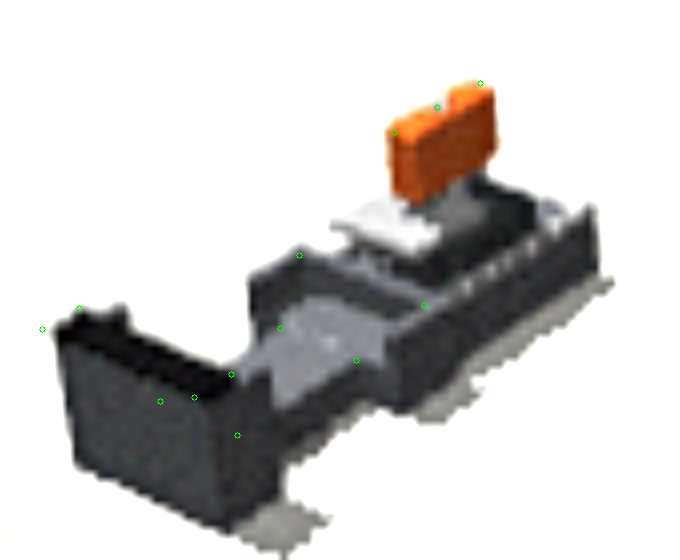

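View pics/s_pile.png

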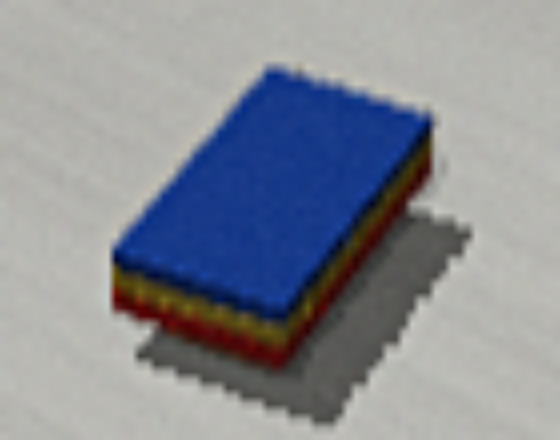

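```bash
cat >> h.py <<'E'
def go(o,pos,head_deg):
    R=toolR(o);d=R.T@(np.array(pos)-o["tool_pos"])*1000
    h=np.arctan2(R[1,0],R[0,0]);dh=(np.radians(head_deg)-h+np.pi)%(2*np.pi)-np.pi
    print("t",round(o["time"],2),"pos",np.round(o["tool_pos"]*1000,1),"head",round(np.degrees(h),2),"tilt",np.round(R[2],3),"q6",round(o["joint_positions"][5],2),"w",round(o["width"]*1000,1),"F",np.round(o["wrist_force"],1))
    print("delta",np.round(d,1),"yaw",round(-dh,4))
E
python3 - <<'E'
from h import *
from bench import robot
go(robot.get_obs(),(.553,-.1416,.12),102.6)
E
```

```text
t 0.45 pos [218.6 504.7 205.4] head 66.58 tilt [-0. -1. -0.] q6 -0.1 w 93.9 F [-0.1 -0.1 -0.4]
delta [-460.1   85.5 -563.7] yaw -0.6287
```

```bash
python3 -m handwheel '[{"delta_pos":[-20,2,-25],"yaw":0},{"delta_pos":[-45,4,-55],"yaw":-0.05},{"delta_pos":[-75,6,-92],"yaw":-0.1},{"delta_pos":[-105,8,-129],"yaw":-0.15},{"delta_pos":[-135,10,-165],"yaw":-0.2},{"delta_pos":[-165,12,-202],"yaw":-0.25},{"delta_pos":[-195,14,-239],"yaw":-0.3},{"delta_pos":[-225,16,-276],"yaw":-0.35},{"delta_pos":[-255,18,-312],"yaw":-0.4},{"delta_pos":[-285,20,-349],"yaw":-0.45},{"delta_pos":[-310,22,-380],"yaw":-0.5},{"delta_pos":[-330,24,-404],"yaw":-0.55}]' 0
python3 - <<'E'
from h import *
from bench import robot
go(robot.get_obs(),(.553,-.1416,.12),102.6)
E
```

```text
time: 1.65
tool_pos: [0.459, 0.039, 0.1816]
ee_rot: [-1.571, 0.0, 1.712]
wrist_force: [-0.6, -0.6, -0.1]
width: 0.0941
t 1.65 pos [459.   39.  181.6] head 98.1 tilt [-0.    -1.    -0.001] q6 -1.75 w 94.1 F [-0.6 -0.6 -0.1]
delta [-192.    61.7  -67.6] yaw -0.0786
```

```bash
python3 -m handwheel '[{"delta_pos":[-30,8,-10],"yaw":-0.02},{"delta_pos":[-65,18,-22],"yaw":-0.04},{"delta_pos":[-100,30,-35],"yaw":-0.06},{"delta_pos":[-135,42,-48],"yaw":-0.0786},{"delta_pos":[-165,52,-58],"yaw":-0.0786},{"delta_pos":[-185,60,-65],"yaw":-0.0786},{"delta_pos":[-192,62,-67.6],"yaw":-0.0786},{"delta_pos":[-192,62,-67.6],"yaw":-0.0786}]' 0
python3 - <<'E'
from h import *
from bench import robot
o=robot.get_obs();go(o,(.553,-.1416,.06),102.6)
for n in("side","top"):
    s=robot.snapshot(n)
    p=proj(s,[o["tool_pos"]])[0];print(n,p)
    x0,y0=int(p[0])-40,int(p[1])-30
    c=cv2.resize(s["image"][y0:y0+75,x0:x0+80,::-1],None,fx=8,fy=8,interpolation=cv2.INTER_LINEAR)
    cv2.circle(c,tuple(int(q) for q in ((p-[x0,y0]+.5)*8)),4,(0,255,0),1)
    cv2.imwrite(f"pics/{n}_pre.png",c)
E
```

```text
time: 2.45
tool_pos: [0.552, -0.1397, 0.1189]
ee_rot: [-1.57, -0.001, 1.789]
wrist_force: [-0.7, 0.1, -0.4]
width: 0.0937
t 2.45 pos [ 552.  -139.7  118.9] head 102.53 tilt [ 0.001 -1.     0.001] q6 -2.14 w 93.7 F [-0.7  0.1 -0.4]
delta [-2.2 58.9 -0.6] yaw -0.0013
side [272.80466816 212.02452441]
top [318.87640358 222.52421053]
```

View pics/side_pre.png

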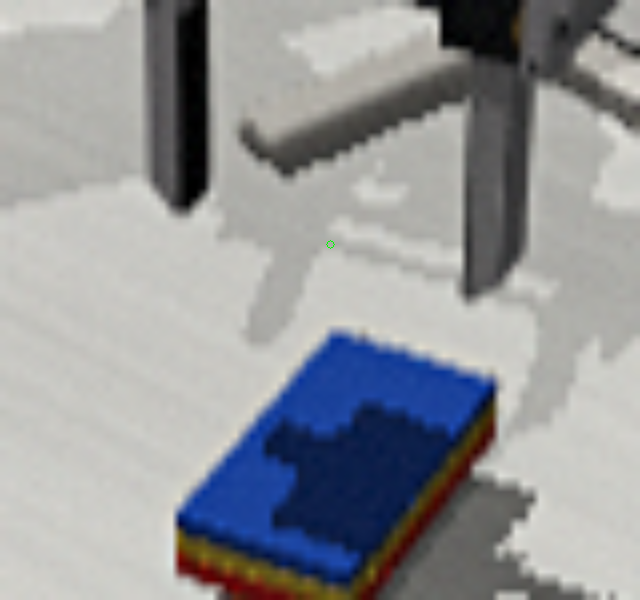

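View pics/top_pre.png

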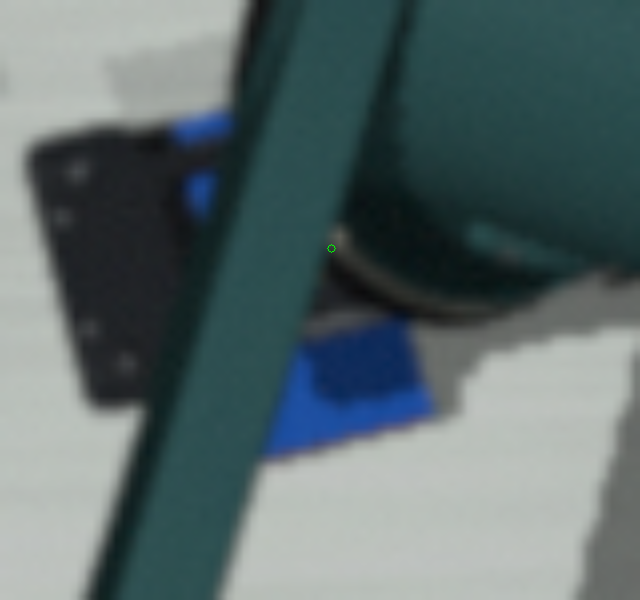

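```bash
python3 - <<'E'
from h import *
from bench import robot
s=robot.snapshot("side")
Q=np.array([ray(s,u,v,.04)*1000 for u,v in((273.5,222.9),(293.5,229.1),(274.9,253),(253.9,246.4))]);print(Q.round(1),Q.mean(0))
for i in range(4): d=Q[(i+1)%4]-Q[i];print(np.linalg.norm(d),np.degrees(np.arctan2(d[1],d[0])))
go(robot.get_obs(),(.552,-.1425,.06),102.6)
E
```

```text
[[ 602.4 -101.6   40. ]
 [ 615.3 -158.5   40. ]
 [ 509.7 -182.2   40. ]
 [ 495.2 -127.2   40. ]] [ 555.67170266 -142.37015608   40.        ]
58.329388502147516 -77.28682419760527
108.17836933520469 -167.3652494912635
56.904275027404886 104.76245946998579
110.22094088227877 13.39595043485182
t 2.6 pos [ 552.1 -138.3  120.3] head 102.65 tilt [-0.    -1.    -0.001] q6 -2.14 w 93.5 F [-0.2 -0.5 -0. ]
delta [-4.1 60.3  1.1] yaw 0.0009
```

```bash
python3 -m handwheel '[{"delta_pos":[-1,15,-0.5],"yaw":0},{"delta_pos":[-3.5,40,-1.7],"yaw":0},{"delta_pos":[-3.5,65,-1.7],"yaw":0},{"delta_pos":[-3.5,80,-1.7],"yaw":0},{"delta_pos":[-3.5,92,-1.7],"yaw":0},{"delta_pos":[-3.5,101,-1.7],"yaw":0},{"delta_pos":[-3.5,107,-1.7],"yaw":0},{"delta_pos":[-3.5,110,-1.7],"yaw":0},{"delta_pos":[-3.5,110,-1.7],"yaw":0},{"delta_pos":[-3.5,110,-1.7],"yaw":0}]' 0
python3 - <<'E'
from h import *
from bench import robot
o=robot.get_obs();go(o,(.5545,-.142,.009),102.6)
s=robot.snapshot("side");c=cv2.resize(s["image"][190:275,220:320,::-1],None,fx=7,fy=7);cv2.imwrite("pics/s_low.png",c)
go(robot.get_obs(),(.5545,-.142,.009),102.6)
E
```

```text
time: 3.6
tool_pos: [0.5551, -0.1425, 0.0102]
ee_rot: [-1.572, 0.001, 1.791]
wrist_force: [-0.0, 0.6, 0.0]
width: 0.0936
t 3.6 pos [ 555.1 -142.5   10.2] head 102.59 tilt [-0.001 -1.    -0.001] q6 -2.14 w 93.6 F [-0.   0.6  0. ]
delta [0.7 1.2 0.5] yaw -0.0002
t 3.65 pos [ 555.2 -142.6   10.3] head 102.59 tilt [-0.001 -1.    -0.001] q6 -2.14 w 93.9 F [-0.6 -0.5  0.1]
delta [0.7 1.3 0.5] yaw -0.0002
```

View pics/s_low.png

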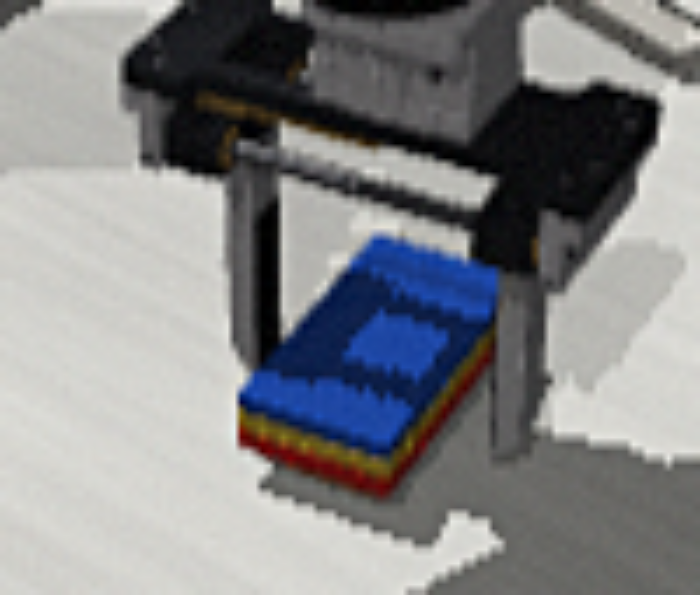

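The fingers straddle the pile at its middle. I'll close the gripper and lift.

```bash
python3 -m handwheel '[{"delta_pos":[0,1,0],"yaw":0},{"delta_pos":[0,1,0],"yaw":0},{"delta_pos":[0,1,0],"yaw":0},{"delta_pos":[0,1,0],"yaw":0},{"delta_pos":[0,1,0],"yaw":0},{"delta_pos":[0,1,0],"yaw":0},{"delta_pos":[0,1,0],"yaw":0},{"delta_pos":[0,1,0],"yaw":0},{"delta_pos":[0,1,0],"yaw":0},{"delta_pos":[0,1,0],"yaw":0}]' 255
python3 -m handwheel '[{"delta_pos":[0,-2,0],"yaw":0},{"delta_pos":[0,-6,0],"yaw":0},{"delta_pos":[0,-12,0],"yaw":0},{"delta_pos":[0,-22,0],"yaw":0},{"delta_pos":[0,-35,0],"yaw":0},{"delta_pos":[0,-50,0],"yaw":0},{"delta_pos":[0,-65,0],"yaw":0},{"delta_pos":[0,-80,0],"yaw":0},{"delta_pos":[0,-92,0],"yaw":0},{"delta_pos":[0,-100,0],"yaw":0},{"delta_pos":[0,-100,0],"yaw":0}]'
python3 - <<'E'
from h import *
from bench import robot
s=robot.snapshot("side");c=cv2.resize(s["image"][130:260,210:330,::-1],None,fx=5,fy=4.5);cv2.imwrite("pics/s_lift.png",c)
go(robot.get_obs(),(.5545,-.142,.109),102.6)
E
```

```text
time: 4.65
tool_pos: [0.5546, -0.1422, 0.0085]
ee_rot: [-1.571, -0.0, 1.791]
wrist_force: [-1.0, 0.0, 0.9]
width: 0.0596
time: 5.75
tool_pos: [0.5554, -0.1426, 0.1103]
ee_rot: [-1.573, 0.002, 1.791]
wrist_force: [0.4, -0.0, -1.4]
width: 0.0598
t 5.8 pos [ 554.8 -142.4  109.1] head 102.59 tilt [-0.    -1.    -0.001] q6 -2.14 w 59.6 F [-0.3 -0.2 -2.4]
delta [0.5 0.1 0.2] yaw -0.0002
```

View pics/s_lift.png

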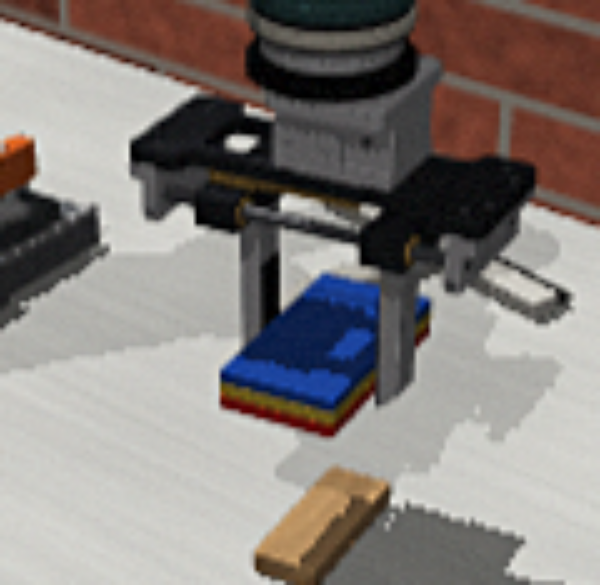

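All three plates are off the block and held level.

The tool can only turn about its finger axis, so I'll tip the pile by levering it. I'll rest its keeper-side end on the outer edge of the fixed black lip, then lower the grip so the pile pivots nose-down between the pads.

```bash
python3 - <<'E'
from h import *
from bench import robot
go(robot.get_obs(),(.448,.189,.109),95)
E
```

```text
t 5.8 pos [ 554.8 -142.4  109.1] head 102.59 tilt [-0.    -1.    -0.001] q6 -2.14 w 59.6 F [-0.3 -0.2 -2.4]
delta [ 3.467e+02 -1.000e-01  3.200e+01] yaw 0.1325
```

```bash
python3 -m handwheel '[{"delta_pos":[12,0,2],"yaw":0},{"delta_pos":[35,0,5],"yaw":0},{"delta_pos":[70,0,8],"yaw":0.02},{"delta_pos":[110,0,12],"yaw":0.05},{"delta_pos":[150,0,16],"yaw":0.08},{"delta_pos":[190,0,20],"yaw":0.1},{"delta_pos":[230,0,24],"yaw":0.12},{"delta_pos":[270,0,28],"yaw":0.1325},{"delta_pos":[305,0,30],"yaw":0.1325},{"delta_pos":[330,0,32],"yaw":0.1325},{"delta_pos":[343,0,32],"yaw":0.1325},{"delta_pos":[347,0,32],"yaw":0.1325}]'
python3 -m handwheel '[{"delta_pos":[0,10,0],"yaw":0},{"delta_pos":[0,20,0],"yaw":0},{"delta_pos":[0,28,0],"yaw":0},{"delta_pos":[0,32,0],"yaw":0},{"delta_pos":[0,32,0],"yaw":0}]'
python3 - <<'E'
from h import *
from bench import robot
o=robot.get_obs();go(o,(.448,.189,.055),95)
s=robot.snapshot("side");cv2.imwrite("pics/s_lev.png",cv2.resize(s["image"][120:230,100:240,::-1],None,fx=5.5,fy=5.4))
s=robot.snapshot("top");cv2.imwrite("pics/t_lev.png",cv2.resize(s["image"][160:300,130:240,::-1],None,fx=4.2,fy=4.2))
E
```

```text
time: 7.0
tool_pos: [0.4466, 0.1904, 0.1078]
ee_rot: [-1.569, 0.0, 1.66]
wrist_force: [-0.2, -0.1, -1.9]
width: 0.0596
time: 7.5
tool_pos: [0.4471, 0.1885, 0.0752]
ee_rot: [-1.568, 0.0, 1.657]
wrist_force: [-0.8, 0.4, -2.3]
width: 0.0596
t 7.5 pos [447.1 188.5  75.2] head 94.94 tilt [-0.    -1.     0.002] q6 -1.37 w 59.6 F [-0.8  0.4 -2.3]
delta [ 0.4 20.2 -1. ] yaw -0.0011
```

View pics/s_lev.png

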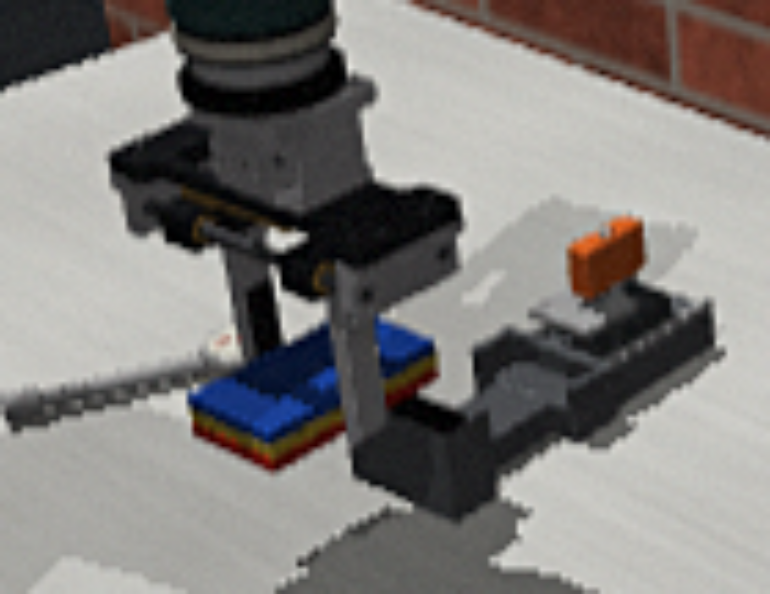

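View pics/t_lev.png

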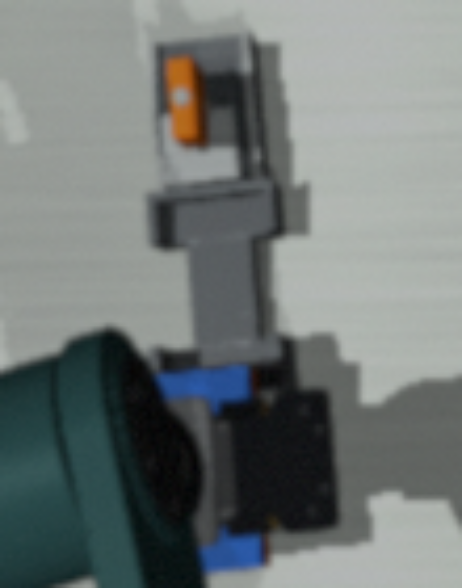

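```bash
python3 -m handwheel '[{"delta_pos":[0,8,0],"yaw":0},{"delta_pos":[0,14,0],"yaw":0},{"delta_pos":[0,18,0],"yaw":0},{"delta_pos":[0,20,0],"yaw":0},{"delta_pos":[0,22,0],"yaw":0},{"delta_pos":[0,24,0],"yaw":0},{"delta_pos":[0,25,0],"yaw":0}]'
python3 - <<'E'
from h import *
from bench import robot
o=robot.get_obs();go(o,(.448,.189,.055),95)
s=robot.snapshot("side");cv2.imwrite("pics/s_lev2.png",cv2.resize(s["image"][150:230,110:210,::-1],None,fx=7,fy=7))
E
```

```text
time: 8.3
tool_pos: [0.4478, 0.1895, 0.0523]
ee_rot: [-1.571, -0.0, 1.658]
wrist_force: [-3.1, -1.2, 2.8]
width: 0.0601
t 8.3 pos [447.8 189.5  52.3] head 95.01 tilt [ 0.    -1.    -0.001] q6 -1.37 w 60.1 F [-3.1 -1.2  2.8]
delta [-0.5 -2.7 -0.2] yaw 0.0001
```

View pics/s_lev2.png

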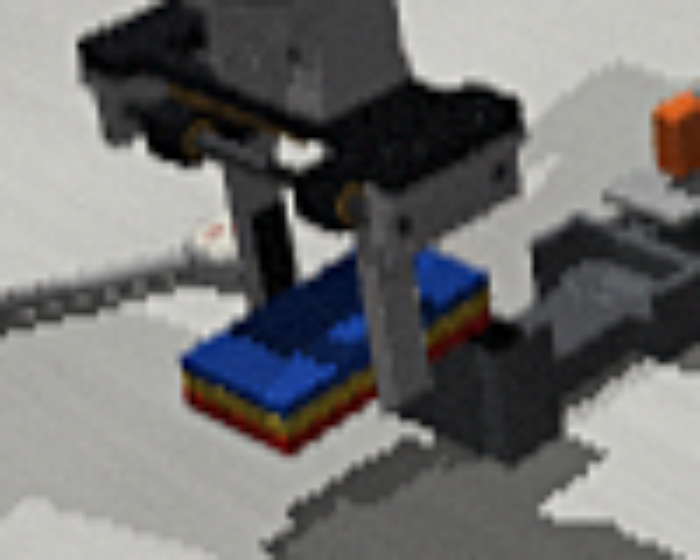

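```bash
python3 -m handwheel '[{"delta_pos":[0,1.5,0],"yaw":0},{"delta_pos":[0,3,0],"yaw":0},{"delta_pos":[0,4.5,0],"yaw":0},{"delta_pos":[0,6,0],"yaw":0},{"delta_pos":[0,6,0],"yaw":0}]'
python3 - <<'E'
from h import *
from bench import robot
o=robot.get_obs();go(o,(.448,.189,.055),95)
s=robot.snapshot("side");cv2.imwrite("pics/s_lev3.png",cv2.resize(s["image"][150:230,110:210,::-1],None,fx=7,fy=7))
E
```

```text
time: 8.85
tool_pos: [0.448, 0.1895, 0.0454]
ee_rot: [-1.572, -0.0, 1.658]
wrist_force: [-0.9, 1.2, 2.2]
width: 0.0596
t 8.85 pos [448.  189.5  45.4] head 95.0 tilt [ 0.    -1.    -0.001] q6 -1.37 w 59.6 F [-0.9  1.2  2.2]
delta [-0.5 -9.6  0. ] yaw 0.0
```

View pics/s_lev3.png

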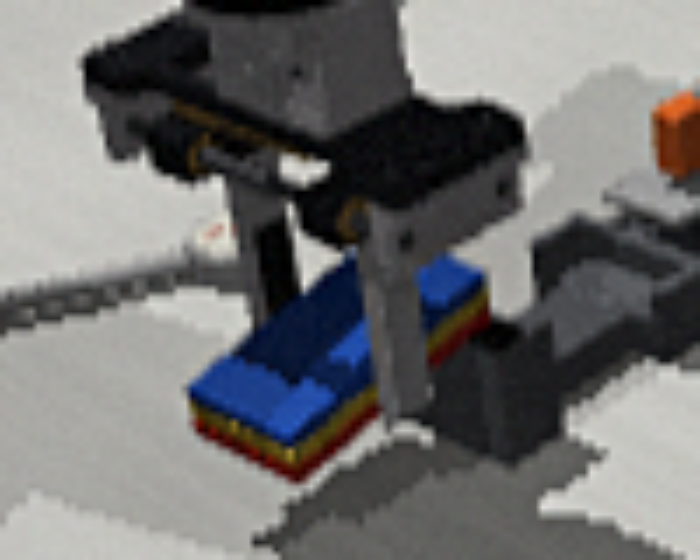

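It pivots as one unit with only about 4 N. I'll lower it 5.5 mm more.

```bash
python3 -m handwheel '[{"delta_pos":[0,1.5,0],"yaw":0},{"delta_pos":[0,3,0],"yaw":0},{"delta_pos":[0,4.5,0],"yaw":0},{"delta_pos":[0,5.5,0],"yaw":0},{"delta_pos":[0,5.5,0],"yaw":0}]'
python3 -m handwheel '[{"delta_pos":[0,-2,0],"yaw":0},{"delta_pos":[0,-8,0],"yaw":0},{"delta_pos":[0,-20,0],"yaw":0},{"delta_pos":[0,-35,0],"yaw":0},{"delta_pos":[0,-45,0],"yaw":0},{"delta_pos":[0,-50,0],"yaw":0},{"delta_pos":[0,-50,0],"yaw":0}]'
python3 - <<'E'
from h import *
from bench import robot
o=robot.get_obs();go(o,(.448,.189,.055),95)
s=robot.snapshot("side");cv2.imwrite("pics/s_lev4.png",cv2.resize(s["image"][120:220,110:210,::-1],None,fx=6,fy=6))
E
```

```text
time: 9.4
tool_pos: [0.4481, 0.1895, 0.04]
ee_rot: [-1.572, -0.0, 1.658]
wrist_force: [-0.6, 1.4, 2.9]
width: 0.0595
time: 10.1
tool_pos: [0.4482, 0.1895, 0.091]
ee_rot: [-1.573, -0.0, 1.658]
wrist_force: [-0.1, 1.2, -1.6]
width: 0.0599
t 10.1 pos [448.2 189.5  91. ] head 95.0 tilt [ 0.    -1.    -0.002] q6 -1.37 w 59.9 F [-0.1  1.2 -1.6]
delta [-0.5 36.   0.3] yaw 0.0
```

View pics/s_lev4.png

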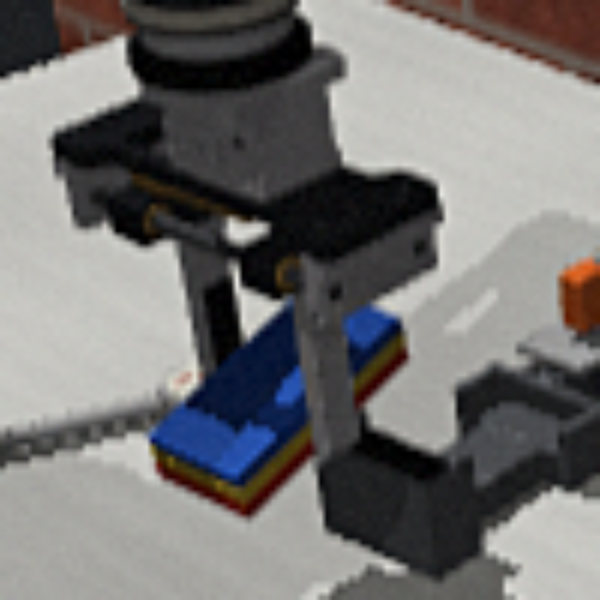

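```bash
cat >> h.py <<'E'
def side_xz(s,uv,o,y=-.03,H=95):
    """ray meets vertical plane at jaw coordinate y from TCP; gives x (along pile, from TCP), z world, mm"""
    h=np.radians(H-90);ux=np.array([np.cos(h),np.sin(h),0]);vy=np.array([-ux[1],ux[0],0])
    R,t=cam(s);c=-R.T@t;out=[]
    for u,v in uv:
        d=R.T@np.array([(u-s["cx"])/s["fx"],(v-s["cy"])/s["fy"],1])
        k=((o["tool_pos"]-c)@vy+y)/(d@vy);p=c+k*d;out.append([(p-o["tool_pos"])@ux*1000,p[2]*1000])
    return np.array(out).round(1)
E
python3 - <<'E'
from h import *
from bench import robot
o=robot.get_obs();s=robot.snapshot("side")
q=np.array([(240,480),(247,517),(405,335),(407,362)])/6-.5+[110,120]
p=side_xz(s,q,o);print(p,"grasp z",o["tool_pos"][2]*1000+19, "mean",p.mean(0));d=p[2]-p[0];print(np.degrees(np.arctan2(d[1],d[0])),np.hypot(*d));d=p[3]-p[1];print(np.degrees(np.arctan2(d[1],d[0])),np.hypot(*d))
x0,y0,w,h=120,160,70,60
c=cv2.resize(s["image"][y0:y0+h,x0:x0+w,::-1],None,fx=11,fy=10,interpolation=cv2.INTER_NEAREST);cv2.imwrite("pics/z.png",c[:,:])
E
```

```text
[[-49.3 105.3]
 [-49.   85.7]
 [ 54.5 130.1]
 [ 53.6 116.2]] grasp z 109.2307207875828 mean [  2.45  109.325]
13.437263958342456 106.72150673599019
16.555684639438432 107.037423362112
```

View pics/z.png

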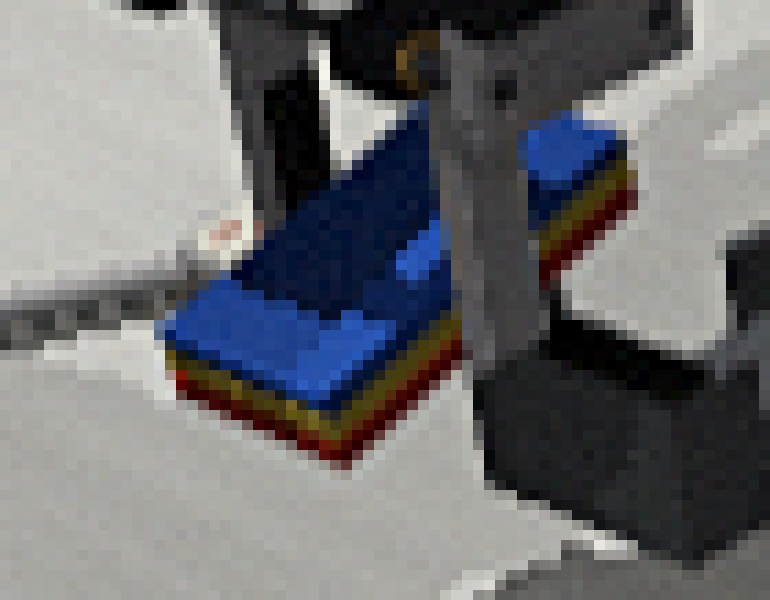

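```bash
python3 - <<'E'
from h import *
from bench import robot
o=robot.get_obs();s=robot.snapshot("side")
q=np.array([(335,402),(345,466),(627,140),(637,205)])/[11,10]-.5+[120,160]
p=side_xz(s,q,o);print(p,"grasp z",o["tool_pos"][2]*1000+19, "mean",p.mean(0));d=p[2]-p[0];print(np.degrees(np.arctan2(d[1],d[0])),np.hypot(*d));d=p[3]-p[1];print(np.degrees(np.arctan2(d[1],d[0])),np.hypot(*d))
# lip top near outer/inner corners on plane y tray -39, world heading 95
C=np.array([.5565,.1988]);h=np.radians(5);u=np.array([np.cos(h),np.sin(h)]);v=np.array([-u[1],u[0]])
print("tcp in tray",(o["tool_pos"][:2]-C)@u*1000,(o["tool_pos"][:2]-C)@v*1000)
E
```

```text
[[-47.7 104.1]
 [-48.3  84.2]
 [ 53.9 136.4]
 [ 54.1 115.6]] grasp z 108.62982690823536 mean [  3.    110.075]
17.63615702087805 106.61074054709498
17.047667144076623 107.10611560503911
tcp in tray -109.55861444409776 -0.011486143578692721
```

```bash
python3 -m handwheel '[{"delta_pos":[0,-3,-5],"yaw":0},{"delta_pos":[0,-5,-18],"yaw":0},{"delta_pos":[0,-5,-35],"yaw":0},{"delta_pos":[0,-5,-55],"yaw":0},{"delta_pos":[0,-5,-75],"yaw":0},{"delta_pos":[0,-5,-93],"yaw":0},{"delta_pos":[0,-5,-107],"yaw":0},{"delta_pos":[0,-5,-115],"yaw":0},{"delta_pos":[0,-2,-118],"yaw":0},{"delta_pos":[0,5,-118],"yaw":0},{"delta_pos":[0,12,-118],"yaw":0},{"delta_pos":[0,12,-118],"yaw":0}]'
python3 - <<'E'
from h import *
from bench import robot
o=robot.get_obs();go(o,(.565,.1995,.075),95)
s=robot.snapshot("side");cv2.imwrite("pics/s_in1.png",cv2.resize(s["image"][135:220,155:245,::-1],None,fx=8,fy=7,interpolation=cv2.INTER_NEAREST))
s=robot.snapshot("top");cv2.imwrite("pics/t_in1.png",cv2.resize(s["image"][160:270,140:230,::-1],None,fx=5.4,fy=5.4))
E
```

```text
time: 11.45
tool_pos: [0.5635, 0.1994, 0.076]
ee_rot: [-1.567, 0.001, 1.658]
wrist_force: [-0.5, 0.1, -2.0]
width: 0.0598
t 11.45 pos [563.5 199.4  76. ] head 95.01 tilt [-0.001 -1.     0.004] q6 -1.41 w 59.8 F [-0.5  0.1 -2. ]
delta [ 0.   1.  -1.6] yaw 0.0002
```

View pics/s_in1.png

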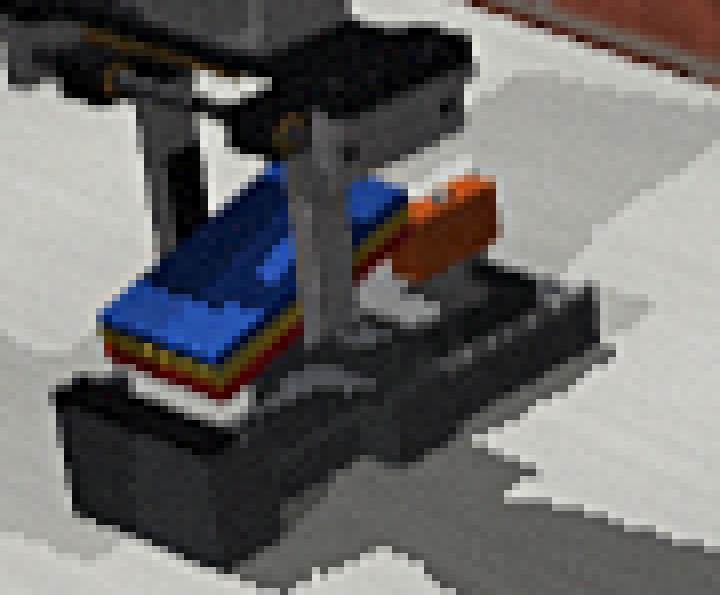

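View pics/t_in1.png

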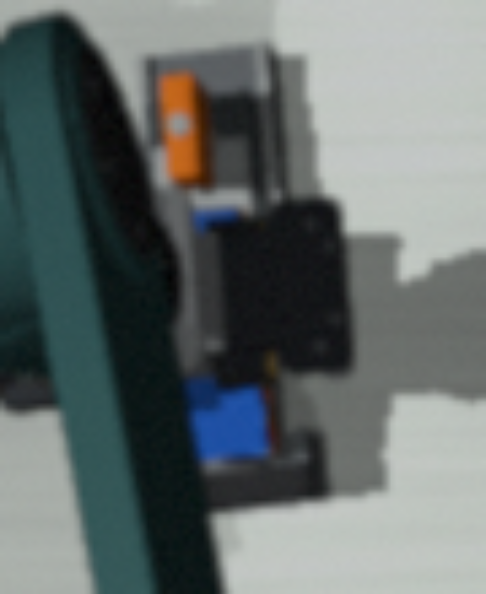

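```bash
python3 - <<'E'
from h import *
from bench import robot
o=robot.get_obs();s=robot.snapshot("side");print(o["tool_pos"])
q=np.array([(220,362),(228,398),(405,200),(408,240)])/[8,7]-.5+[155,135]
p=side_xz(s,q,o);print(p,p.mean(0))
C=np.array([.5565,.1988]);h=np.radians(5);u=np.array([np.cos(h),np.sin(h)]);v=np.array([-u[1],u[0]])
T=lambda P:np.round([(P[:2]-C)@u*1000,(P[:2]-C)@v*1000],1)
print("tcp",T(o["tool_pos"]))
for n,x0,y0,w,h_,k in(("side",160,180,40,45,15),("top",165,220,45,40,15)):
    s=robot.snapshot(n)
    c=cv2.resize(s["image"][y0:y0+h_,x0:x0+w,::-1],None,fx=k,fy=13,interpolation=cv2.INTER_CUBIC);c=cv2.convertScaleAbs(c,alpha=2.2)
    cv2.imwrite(f"pics/{n}_in2.png",c)
E
```

```text
[0.56443631 0.19960389 0.07748534]
[[-49.5  88.5]
 [-48.1  70.6]
 [ 50.9 119.2]
 [ 50.4 100.1]] [ 0.925 94.6  ]
tcp [8.  0.1]
```

View pics/side_in2.png

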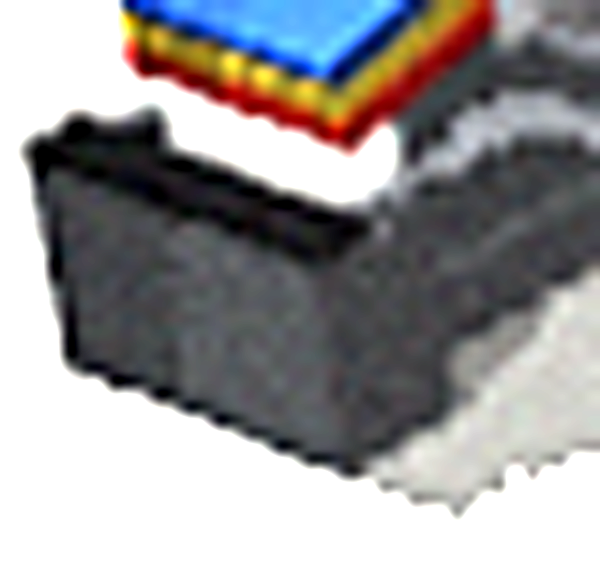

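View pics/top_in2.png

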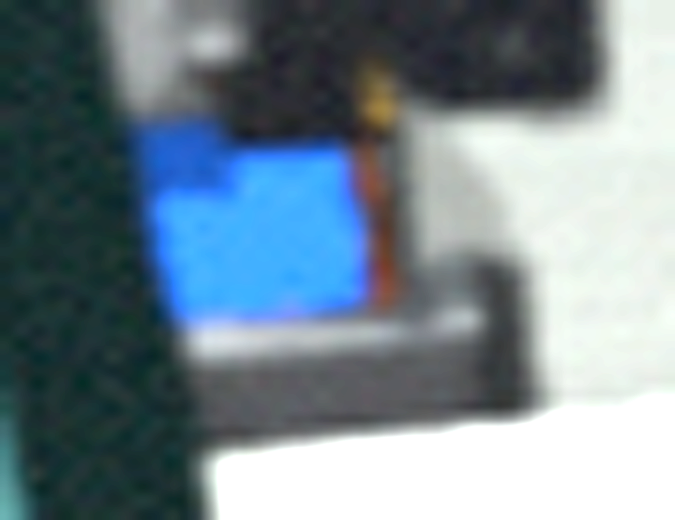

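```bash
python3 - <<'E'
from h import *
from bench import robot
o=robot.get_obs()
C=np.array([.5565,.1988]);h=np.radians(5);u=np.array([np.cos(h),np.sin(h)]);v=np.array([-u[1],u[0]])
T=lambda P:np.round([(P[:2]-C)@u*1000,(P[:2]-C)@v*1000],1)
s=robot.snapshot("side");f=lambda a,b,z:T(ray(s,160+a/15-.5,180+b/13-.5,z))
print("side lip on,in,of,if",f(315,262,.062),f(372,228,.062),f(30,150,.062),f(70,118,.062),"pile nose top near,far; bot near",f(333,80,.0885),f(125,0,.0885),f(350,152,.068))
s=robot.snapshot("top");f=lambda a,b,z:T(ray(s,165+a/15-.5,220+b/13-.5,z))
print("top lip inner",f(195,362,.062),f(480,330,.062),"outer",f(205,445,.062),f(485,418,.062),"pile nose top near",f(370,302,.087),"bot red near",f(395,300,.066))
print("tcp",T(o["tool_pos"]))
E
```

```text
side lip on,in,of,if [-66.5 -45.1] [-50.5 -44.1] [-65.9  33.2] [-51.8  37.1] pile nose top near,far; bot near [-39.8 -27. ] [-38.4  31.1] [-36.9 -25.6]
top lip inner [-51.    6.5] [-50.1 -40.5] outer [-66.6   6. ] [-66.6 -40. ] pile nose top near [-44.8 -27.7] bot red near [-43.3 -27.8]
tcp [8.8 0.2]
```

```bash
cat > prof.py <<'E'
from h import *
from bench import robot
from scipy.ndimage import map_coordinates
C=np.array([.5545,.1988]);h=np.radians(5);u=np.array([np.cos(h),np.sin(h)]);v=np.array([-u[1],u[0]])
for n in("top","side"):
    s=robot.snapshot(n);g=cv2.cvtColor(cv2.imread(f"pics/{n}0.png"),cv2.COLOR_BGR2GRAY).astype(float)
    def W(x,y,z): return np.r_[C+(x*u+y*v)/1000,z/1000+.02]
    def edges(fn,rng,k=3):
        ts=np.arange(*rng,.25);uv=proj(s,np.array([fn(t) for t in ts]))
        I=map_coordinates(g,[uv[:,1],uv[:,0]],order=1);I=np.convolve(np.pad(I,4,mode="edge"),np.ones(9)/9,"valid");d=np.gradient(I,.25)
        pk=[i for i in range(2,len(d)-2) if abs(d[i])==max(abs(d[max(0,i-8):i+9])) and abs(d[i])>2]
        return [(round(float(ts[i]),1),round(float(d[i]))) for i in pk]
    print(n)
    for x in(-20,-10,0,10,20): print(" floor x",x,edges(lambda y:W(x,y,0),(-45,45)))
    for x in(-62,-58,-54): print(" lip x",x,edges(lambda y:W(x,y,42),(-55,55)))
    for x in(36,45,54,61): print(" endwalls top x",x,edges(lambda y:W(x,y,16),(-55,55)))
    for y in(-20,-10,0,10,20): print(" lip y",y,edges(lambda x:W(x,y,42),(-80,-35)))
    for y in(-20,-10,0,10,20): print(" endw y",y,edges(lambda x:W(x,y,16),(45,75)))
E
python3 prof.py
```

```text
top
 floor x -20 [(-32.8, -13), (-25.0, -7), (-19.8, 7), (19.2, 11)]
 floor x -10 [(-31.5, -14), (-25.8, -6), (-20.5, 12), (18.5, 7)]
 floor x 0 [(-31.8, -16), (-19.5, 7), (20.2, 12), (41.0, -3)]
 floor x 10 [(-32.5, -13), (-24.8, -9), (-19.5, 9), (19.8, 14)]
 floor x 20 [(-33.2, -13), (-25.5, -8), (-20.2, 10), (19.0, 12)]
 lip x -62 [(-49.5, -11), (-39.5, 3), (36.8, 18)]
 lip x -58 [(-49.8, -11), (-40.0, 3), (36.8, 20), (46.5, -3)]
 lip x -54 [(-50.0, -13), (-40.0, 3), (38.8, 19)]
 endwalls top x 36 [(-45.2, -11), (-40.0, 10), (21.8, -10), (32.2, 11), (37.2, 11)]
 endwalls top x 45 [(-43.5, -9), (-38.2, 10), (21.2, -10), (39.2, 12)]
 endwalls top x 54 [(-44.2, -10), (-39.0, 12), (-33.8, -3), (15.2, -2), (23.2, -5), (33.8, 10), (38.8, 15)]
 endwalls top x 61 [(-52.5, -13), (-42.2, -6), (-39.5, 5), (38.2, 10)]
 lip y -20 [(-66.8, -25), (-49.5, 9), (-39.8, 4)]
 lip y -10 [(-66.0, -21), (-48.8, 9)]
 lip y 0 [(-67.0, -26), (-47.8, 10)]
 lip y 10 [(-68.2, -21), (-36.8, 14)]
 lip y 20 [(-77.2, 3), (-67.2, -25), (-38.0, 18)]
 endw y -20 [(54.2, -8), (59.5, 7), (64.5, -6), (67.5, 5)]
 endw y
[... 1035 characters left out ...]
15.0, 3), (-8.2, -4), (-5.2, 7), (0.8, -4), (34.8, 16)]
 endwalls top x 54 [(-41.0, 9), (-32.5, -7), (26.2, -3), (35.0, 17)]
 endwalls top x 61 [(-46.8, 2), (-40.5, 7), (-32.2, -5), (-1.2, -2), (20.0, -2), (24.0, 4), (35.5, 16)]
 lip y -20 [(-65.5, -6), (-46.8, 23)]
 lip y -10 [(-66.0, -7), (-60.8, 3), (-47.0, 23)]
 lip y 0 [(-66.0, -6), (-44.8, 23)]
 lip y 10 [(-78.0, 4), (-66.5, -5), (-45.2, 28)]
 lip y 20 [(-75.2, -40), (-65.5, -5), (-39.8, 31)]
 endw y -20 [(46.0, -5), (58.8, 5), (68.2, -8)]
 endw y -10 [(46.0, -3), (59.5, 6), (67.5, -9)]
 endw y 0 [(46.0, -3), (62.0, 7), (68.5, -9)]
 endw y 10 [(59.2, 7), (66.0, -2), (69.2, 3), (73.0, -9)]
 endw y 20 [(63.0, 10), (69.2, -5), (73.8, -2)]
```

```bash
cat > prof2.py <<'E'
from h import *
from bench import robot
from scipy.ndimage import map_coordinates
C=np.array([.5545,.1988]);h=np.radians(5);u=np.array([np.cos(h),np.sin(h)]);v=np.array([-u[1],u[0]])
o=robot.get_obs();print("tcp tray",((o["tool_pos"][:2]-C)@u*1000).round(1),((o["tool_pos"][:2]-C)@v*1000).round(1),o["tool_pos"][2])
zc=o["tool_pos"][2]*1000+19-20;xc=(o["tool_pos"][:2]-C)@u*1000;th=np.radians(17)
for n in("top","side"):
    s=robot.snapshot(n);im=s["image"].astype(float)
    g=im[:,:,2]-im[:,:,0]   # blueness
    def W(a,y):   # on blue top face, a along pile
        x=xc+a*np.cos(th)-12*np.sin(th);z=zc+a*np.sin(th)+12*np.cos(th);return np.r_[C+(x*u+y*v)/1000,z/1000+.02]
    def edges(fn,rng):
        ts=np.arange(*rng,.25);uv=proj(s,np.array([fn(t) for t in ts]))
        I=map_coordinates(g,[uv[:,1],uv[:,0]],order=1);I=np.convolve(np.pad(I,4,mode="edge"),np.ones(9)/9,"valid");d=np.gradient(I,.25)
        return [(round(float(ts[i]),1),round(float(d[i]))) for i in range(2,len(d)-2) if abs(d[i])==max(abs(d[max(0,i-8):i+9])) and abs(d[i])>4]
    print(n)
    for a in(-50,-45,-40,-35,-30,-25,40,45): print(" a",a,edges(lambda y:W(a,y),(-45,45)))
    for y in(-20,-10,0,10,20): print(" y",y,edges(lambda a:W(a,y),(-70,-40)),edges(lambda a:W(a,y),(40,70)))
E
python3 prof2.py
```

```text
tcp tray 10.9 -0.1 0.0783639079524675
top
 a -50 [(-35.0, -9), (-30.2, 30), (3.0, -19), (31.8, 6)]
 a -45 [(-28.8, 32), (2.5, -18), (31.2, 5)]
 a -40 [(-29.2, 31), (4.0, -20), (32.8, 4)]
 a -35 [(-29.8, 30), (3.2, -20), (32.2, 5)]
 a -30 [(-28.2, 30), (-11.5, -8), (2.8, -16), (33.8, 4)]
 a -25 [(-29.0, 24), (-11.5, -7), (2.2, -11), (33.0, 4)]
 a 40 []
 a 45 [(37.5, 5)]
 y -20 [(-53.8, 25)] [(50.8, 14), (56.8, -19), (64.2, -7)]
 y -10 [(-52.8, 27)] [(48.5, 8), (55.5, -10), (67.5, -26)]
 y 0 [(-54.0, 19)] []
 y 10 [] []
 y 20 [] []
side
 a -50 [(-37.0, 21), (-30.5, 23), (-21.2, 6), (-16.8, -4), (1.5, -5), (22.0, -7), (30.2, -14)]
 a -45 [(-36.5, 22), (-30.0, 19), (-0.2, -5), (29.0, -19)]
 a -40 [(-37.0, 21), (-29.2, 19), (0.2, -5), (29.5, -20)]
 a -35 [(-36.8, 20), (-29.8, 18), (0.8, -7), (30.0, -21)]
 a -30 [(-30.8, 20), (-14.5, -5), (-6.8, 6), (-2.8, -4), (4.0, -7), (13.8, 6), (22.0, 5), (30.0, -19)]
 a -25 [(-31.8, 19), (-11.5, -18), (0.2, -7), (4.2, 6), (8.0, -5), (24.8, 5), (29.0, -12)]
 a 40 [(-36.5, 14), (-29.2, 15), (-24.0, 4), (-18.5, -28), (15.5, 21), (19.8, -9), (23.8, 4), (29.0, -11)]
 a 45 [(-44.0, 17), (-36.5, 16), (-28.8, 15), (-14.0, -24), (19.5, 33), (30.8, -18)]
 y -20 [(-66.8, -15), (-54.5, 37)] [(58.0, -19)]
 y -10 [(-68.2, -12), (-53.5, 40)] [(47.8, 20), (54.5, -11), (61.8, -20)]
 y 0 [(-68.2, -12), (-53.5, 35)] []
 y 10 [(-66.8, -19), (-53.5, 27)] []
 y 20 [(-58.2, -16), (-53.5, 36)] [(41.5, 16), (46.2, -29)]
```

```bash
python3 -m handwheel '[{"delta_pos":[-1.7,2,1.5],"yaw":0},{"delta_pos":[-1.7,6,1.5],"yaw":0},{"delta_pos":[-1.7,11,1.5],"yaw":0},{"delta_pos":[-1.7,16,1.5],"yaw":0},{"delta_pos":[-1.7,21,1.5],"yaw":0},{"delta_pos":[-1.7,26,1.5],"yaw":0},{"delta_pos":[-1.7,29,1.5],"yaw":0},{"delta_pos":[-1.7,30,1.5],"yaw":0},{"delta_pos":[-1.7,30,1.5],"yaw":0}]'
python3 - <<'E'
from h import *
from bench import robot
o=robot.get_obs();go(o,(.565,.1995,.075),95)
s=robot.snapshot("side");cv2.imwrite("pics/s_in3.png",cv2.resize(s["image"][145:220,155:235,::-1],None,fx=9,fy=8,interpolation=cv2.INTER_CUBIC))
s=robot.snapshot("top");cv2.imwrite("pics/t_in3.png",cv2.resize(s["image"][170:265,150:220,::-1],None,fx=7,fy=6,interpolation=cv2.INTER_CUBIC))
E
python3 prof2.py
```

```text
time: 12.9
tool_pos: [0.5638, 0.1978, 0.0478]
ee_rot: [-1.571, -0.0, 1.658]
wrist_force: [0.9, -0.3, -1.7]
width: 0.0595
t 12.9 pos [563.8 197.8  47.8] head 95.0 tilt [ 0. -1.  0.] q6 -1.42 w 59.5 F [ 0.9 -0.3 -1.7]
delta [  1.6 -27.2  -1.3] yaw 0.0001
tcp tray 9.5 -1.8 0.048266852731533055
top
 a -50 [(-31.5, 26), (-2.0, -18), (27.5, 4)]
 a -45 [(-30.0, 29), (-0.2, -19), (27.0, 5)]
 a -40 [(-30.5, 32), (-1.0, -19), (26.2, 4)]
 a -35 [(-31.2, 32), (-1.5, -19), (28.0, 4)]
 a -30 [(-36.8, -4), (-31.8, 29), (-14.5, -6), (0.0, -15), (27.2, 5)]
 a -25 [(-30.0, 24), (-0.5, -11), (27.2, 4)]
 a 40 []
 a 45 [(-17.2, 4), (31.5, 5)]
 y -20 [(-53.2, 21)] [(51.2, 14), (56.2, -20)]
 y -10 [(-52.2, 21)] []
 y 0 [(-53.5, 5)] []
 y 10 [] []
 y 20 [] []
side
 a -50 [(-42.0, -15), (-34.2, 19), (-15.5, -8), (-10.0, 8), (1.0, -6), (19.0, 7), (26.5, -27)]
 a -45 [(-43.2, -8), (-36.0, 21), (3.2, -5), (28.2, -23)]
 a -40 [(-36.5, 20), (2.8, -4), (28.8, -24)]
 a -35 [(-37.0, 17), (-31.5, 15), (2.5, -6), (29.0, -21)]
 a -30 [(-37.8, 22), (-31.0, 13), (-7.5, -11), (-3.5, 8), (2.2, -6), (22.0, -5), (28.0, -22)]
 a -25 [(-38.0, 20), (-31.2, 18), (-15.2, -15), (-8.8, 14), (-4.8, -13), (3.5, -5), (15.8, 5), (19.0, -5), (29.0, -8)]
 a 40 [(-36.8, 14), (-32.0, 17), (-20.5, -30), (-14.8, -4), (14.0, 17), (22.2, -8), (27.5, -11)]
 a 45 [(-38.5, 13), (-32.0, 18), (-16.0, -25), (18.5, 33), (25.2, -13), (31.0, -22)]
 y -20 [(-53.5, 23)] [(41.0, 24), (60.5, -40)]
 y -10 [(-52.8, 25)] [(45.5, 6), (52.5, -14), (57.5, -5)]
 y 0 [(-51.8, 22)] []
 y 10 [(-52.8, 16), (-49.0, 14)] []
 y 20 [(-52.0, 21)] [(41.0, 11), (46.5, -33)]
```

View pics/s_in3.png

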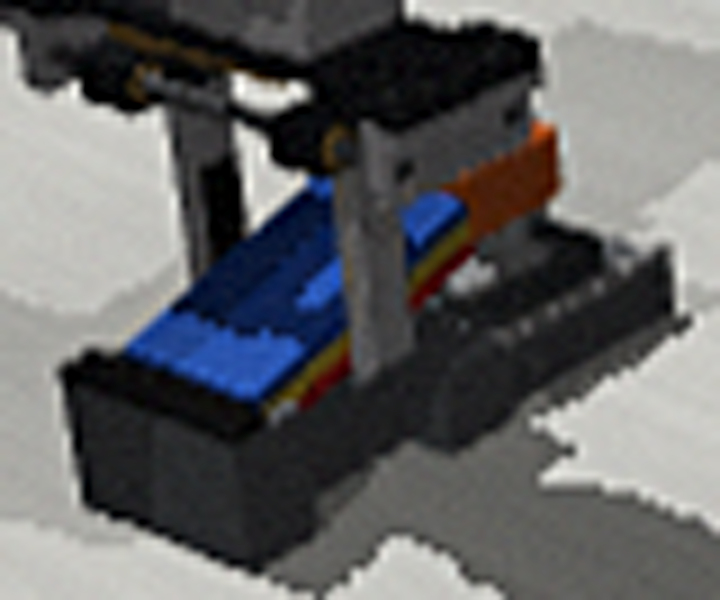

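View pics/t_in3.png

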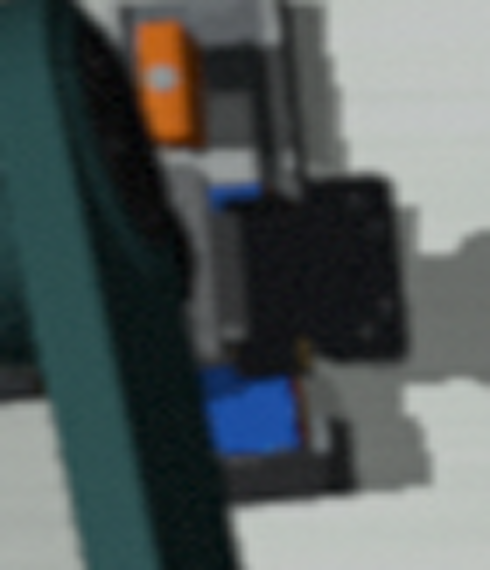

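```bash
python3 -m handwheel '[{"delta_pos":[0,3,0],"yaw":0},{"delta_pos":[0,7,0],"yaw":0},{"delta_pos":[0,11,0],"yaw":0},{"delta_pos":[0,13,0.5],"yaw":0},{"delta_pos":[0,13.5,2],"yaw":0},{"delta_pos":[0,13.5,4],"yaw":0},{"delta_pos":[0,13.5,6],"yaw":0},{"delta_pos":[0,13.5,8],"yaw":0},{"delta_pos":[0,13.5,9.5],"yaw":0},{"delta_pos":[0,13.5,9.5],"yaw":0}]'
python3 - <<'E'
from h import *
from bench import robot
o=robot.get_obs();go(o,(.565,.1995,.075),95)
s=robot.snapshot("side");cv2.imwrite("pics/s_in4.png",cv2.resize(s["image"][145:220,155:235,::-1],None,fx=9,fy=8,interpolation=cv2.INTER_CUBIC))
E
python3 prof2.py
```

```text
time: 14.1
tool_pos: [0.5542, 0.197, 0.0347]
ee_rot: [-1.571, -0.0, 1.658]
wrist_force: [-0.6, 0.3, -1.3]
width: 0.0594
t 14.1 pos [554.2 197.   34.7] head 95.01 tilt [ 0. -1. -0.] q6 -1.41 w 59.4 F [-0.6  0.3 -1.3]
delta [  1.5 -40.3 -11. ] yaw 0.0001
tcp tray -0.3 -1.7 0.03463153056959277
top
 a -50 []
 a -45 [(-31.5, 13), (-1.5, -11), (26.0, 4)]
 a -40 [(-29.8, 25), (-2.0, -18)]
 a -35 [(-30.2, 31), (-0.5, -20), (27.0, 5)]
 a -30 [(-31.0, 30), (-11.0, -6), (-1.0, -14), (26.5, 5)]
 a -25 [(-31.5, 19), (-24.0, -4), (-1.5, -11), (25.8, 4)]
 a 40 [(29.2, 6)]
 a 45 [(-43.2, -5), (-18.5, 8), (-13.5, -7), (28.5, 5)]
 y -20 [(-45.0, 19)] [(48.5, 16), (56.0, -20)]
 y -10 [(-46.5, 18)] []
 y 0 [(-45.2, 6)] []
 y 10 [] []
 y 20 [] []
side
 a -50 []
 a -45 []
 a -40 [(-10.2, 6), (12.5, -4), (18.0, 6)]
 a -35 [(-32.2, 27), (2.8, -4), (26.5, -14)]
 a -30 [(-43.8, 11), (-39.5, 5), (-31.8, 29), (-3.0, 5), (17.8, 6), (28.5, -19)]
 a -25 [(-38.0, 14), (-31.2, 20), (-23.5, -4), (-14.0, -6), (-7.0, -8), (-0.5, 6), (3.8, -11), (8.0, 8), (12.2, -6), (26.8, -7), (30.8, -6)]
 a 40 [(-36.2, 20), (-30.2, 12), (-18.5, -29), (14.8, 16), (23.2, -8), (28.2, -8)]
 a 45 [(-42.5, -4), (-36.0, 19), (-15.5, -27), (19.2, 28), (25.5, -13), (31.8, -16)]
 y -20 [] [(40.5, 18), (45.2, -5), (60.8, -22), (66.2, -7)]
 y -10 [] [(49.5, 4), (53.8, -9)]
 y 0 [] []
 y 10 [] []
 y 20 [] [(41.0, 8), (46.8, -27)]
```

View pics/s_in4.png

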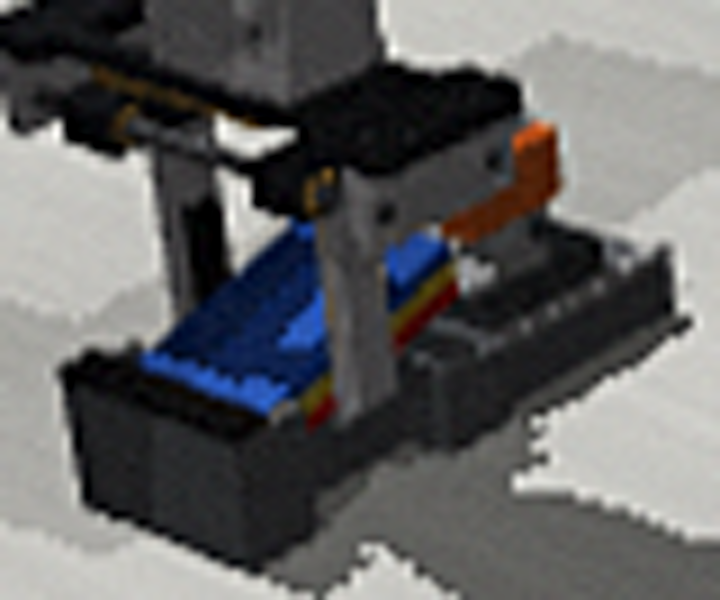

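The nose is under the lip with no contact force. Next I'll lay it flat, with the nose on the floor so the pile pivots level in the grip.

```bash
python3 -m handwheel '[{"delta_pos":[0,3,0],"yaw":0},{"delta_pos":[0,5,0],"yaw":0},{"delta_pos":[0,6.5,0],"yaw":0},{"delta_pos":[0,8,0],"yaw":0},{"delta_pos":[0,9.5,0],"yaw":0},{"delta_pos":[0,11,0],"yaw":0},{"delta_pos":[0,12.5,0],"yaw":0},{"delta_pos":[0,14,0],"yaw":0}]'
python3 - <<'E'
from h import *
from bench import robot
o=robot.get_obs();go(o,(.565,.1995,.075),95)
s=robot.snapshot("side");cv2.imwrite("pics/s_in5.png",cv2.resize(s["image"][145:220,155:235,::-1],None,fx=9,fy=8,interpolation=cv2.INTER_CUBIC))
E
```

```text
time: 15.05
tool_pos: [0.5555, 0.1972, 0.0213]
ee_rot: [-1.574, -0.001, 1.658]
wrist_force: [2.8, 0.4, 2.7]
width: 0.06
t 15.05 pos [555.5 197.2  21.3] head 95.0 tilt [ 0.001 -1.    -0.003] q6 -1.41 w 60.0 F [2.8 0.4 2.7]
delta [  1.5 -53.7  -9.8] yaw -0.0001
```

View pics/s_in5.png

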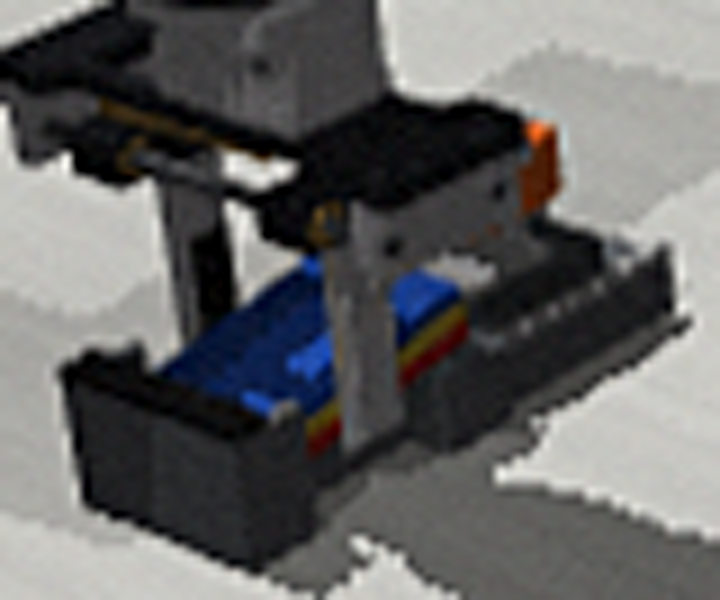

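```bash
python3 -m handwheel '[{"delta_pos":[0,1,0],"yaw":0},{"delta_pos":[0,2.5,0],"yaw":0},{"delta_pos":[0,4,0],"yaw":0},{"delta_pos":[0,4,0],"yaw":0}]'
python3 -m handwheel '[{"delta_pos":[0,1,0],"yaw":0},{"delta_pos":[0,2.5,0],"yaw":0},{"delta_pos":[0,4,0],"yaw":0},{"delta_pos":[0,4,0],"yaw":0}]'
python3 - <<'E'
from h import *
from bench import robot
o=robot.get_obs();go(o,(.565,.1995,.075),95)
s=robot.snapshot("side");cv2.imwrite("pics/s_in6.png",cv2.resize(s["image"][145:220,155:235,::-1],None,fx=9,fy=8,interpolation=cv2.INTER_CUBIC))
E
```

```text
time: 15.5
tool_pos: [0.554, 0.197, 0.016]
ee_rot: [-1.57, -0.0, 1.658]
wrist_force: [1.4, -0.0, 1.7]
width: 0.0601
time: 15.9
tool_pos: [0.5542, 0.197, 0.0121]
ee_rot: [-1.57, -0.0, 1.658]
wrist_force: [2.0, 0.5, 1.5]
width: 0.0598
t 15.9 pos [554.2 197.   12.1] head 95.0 tilt [ 0.    -1.     0.001] q6 -1.41 w 59.8 F [2.  0.5 1.5]
delta [  1.6 -62.9 -11. ] yaw -0.0
```

View pics/s_in6.png

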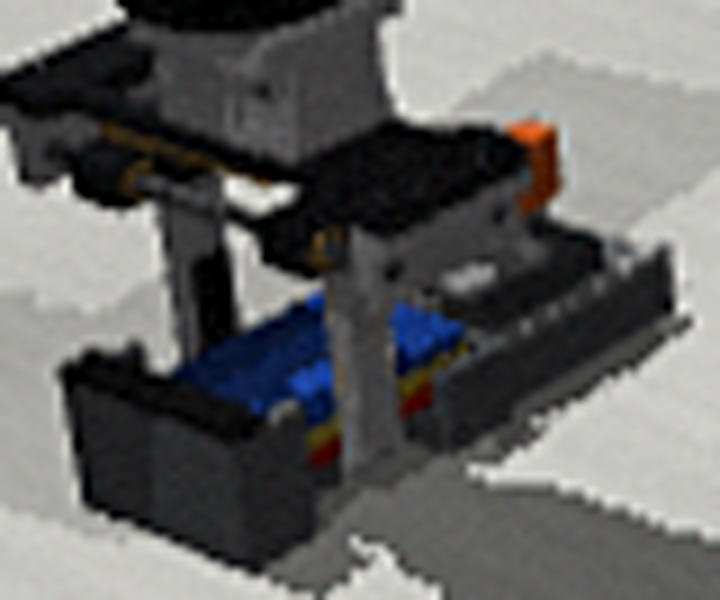

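```bash
python3 -m handwheel '[{"delta_pos":[0,0.5,0],"yaw":0},{"delta_pos":[0,1,0],"yaw":0},{"delta_pos":[0,1,0],"yaw":0}]'
python3 -m handwheel '[{"delta_pos":[0,0.5,0],"yaw":0},{"delta_pos":[0,1,0],"yaw":0},{"delta_pos":[0,1,0],"yaw":0}]'
python3 - <<'E'
from h import *
from bench import robot
o=robot.get_obs();go(o,(.565,.1995,.075),95)
s=robot.snapshot("side");q=cv2.resize(s["image"][175:210,165:225,::-1],None,fx=12,fy=12,interpolation=cv2.INTER_CUBIC);cv2.imwrite("pics/s_in7.png",cv2.convertScaleAbs(q,alpha=1.8))
E
```

```text
time: 16.25
tool_pos: [0.5541, 0.1969, 0.0119]
ee_rot: [-1.57, 0.0, 1.658]
wrist_force: [-0.4, 0.0, 4.5]
width: 0.0598
time: 16.55
tool_pos: [0.5541, 0.1969, 0.0118]
ee_rot: [-1.57, 0.0, 1.658]
wrist_force: [-1.2, -1.7, 9.1]
width: 0.06
t 16.55 pos [554.1 196.9  11.8] head 95.0 tilt [-0. -1.  0.] q6 -1.41 w 60.0 F [-1.2 -1.7  9.1]
delta [  1.6 -63.2 -11. ] yaw 0.0001
```

View pics/s_in7.png

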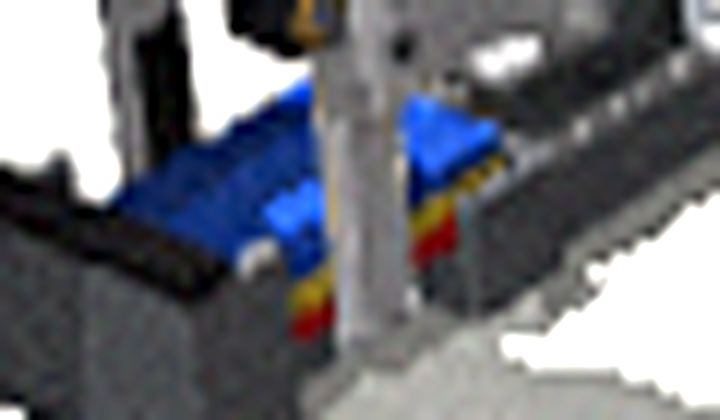

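The force now rises stiffly, so the pile is flat on the floor. I'll relax the push and release.

```bash
python3 -m handwheel '[{"delta_pos":[0,-1.5,0],"yaw":0},{"delta_pos":[0,-1.5,0],"yaw":0}]'
python3 -m handwheel '[{"delta_pos":[0,0,0],"yaw":0},{"delta_pos":[0,0,0],"yaw":0},{"delta_pos":[0,0,0],"yaw":0},{"delta_pos":[0,0,0],"yaw":0},{"delta_pos":[0,0,0],"yaw":0},{"delta_pos":[0,0,0],"yaw":0},{"delta_pos":[0,0,0],"yaw":0},{"delta_pos":[0,0,0],"yaw":0}]' 0
python3 -m handwheel '[{"delta_pos":[0,-3,0],"yaw":0},{"delta_pos":[0,-10,0],"yaw":0},{"delta_pos":[0,-25,0],"yaw":0},{"delta_pos":[0,-45,0],"yaw":0},{"delta_pos":[0,-70,0],"yaw":0},{"delta_pos":[0,-95,0],"yaw":0},{"delta_pos":[0,-110,0],"yaw":0},{"delta_pos":[0,-120,0],"yaw":0},{"delta_pos":[0,-120,0],"yaw":0}]' 0
python3 - <<'E'
from h import *
from bench import robot
o=robot.get_obs();go(o,(.6635,.207,.12),95)
s=robot.snapshot("side");q=cv2.resize(s["image"][150:215,155:240,::-1],None,fx=9,fy=9,interpolation=cv2.INTER_CUBIC);cv2.imwrite("pics/s_in8.png",cv2.convertScaleAbs(q,alpha=1.6))
s=robot.snapshot("top");q=cv2.resize(s["image"][165:262,155:215,::-1],None,fx=8,fy=6,interpolation=cv2.INTER_CUBIC);cv2.imwrite("pics/t_in8.png",cv2.convertScaleAbs(q,alpha=1.6))
E
```

```text
time: 16.8
tool_pos: [0.5541, 0.197, 0.0119]
ee_rot: [-1.57, -0.0, 1.658]
wrist_force: [-0.5, 0.5, 2.8]
width: 0.0601
time: 17.6
tool_pos: [0.5544, 0.197, 0.012]
ee_rot: [-1.571, -0.0, 1.658]
wrist_force: [0.7, 0.0, 0.4]
width: 0.0937
time: 18.5
tool_pos: [0.5553, 0.1972, 0.134]
ee_rot: [-1.574, -0.001, 1.658]
wrist_force: [-0.9, 0.6, 0.1]
width: 0.094
t 18.5 pos [555.3 197.2 134. ] head 95.0 tilt [ 0.001 -1.    -0.003] q6 -1.41 w 94.0 F [-0.9  0.6  0.1]
delta [   0.3   14.4 -108.6] yaw 0.0
```

View pics/s_in8.png

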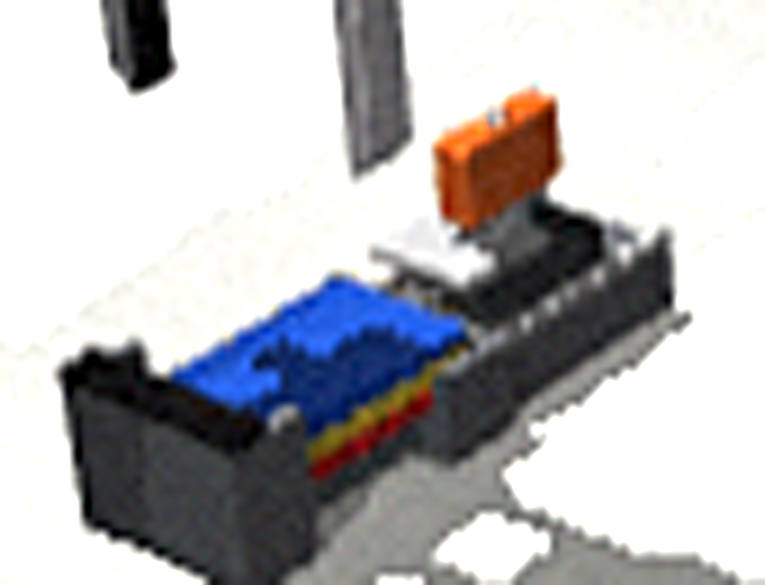

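View pics/t_in8.png

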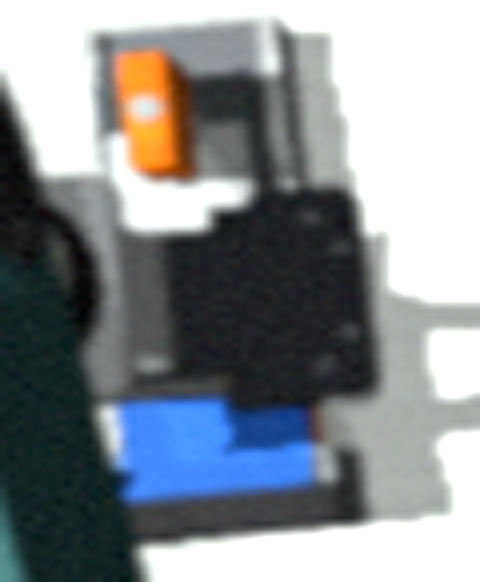

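```bash
python3 -m handwheel '[{"delta_pos":[0,0,-10],"yaw":0},{"delta_pos":[0,0,-30],"yaw":0},{"delta_pos":[0,0,-55],"yaw":0},{"delta_pos":[0,0,-80],"yaw":0},{"delta_pos":[0.5,0,-98],"yaw":0},{"delta_pos":[0.5,3,-108],"yaw":0},{"delta_pos":[0.5,10,-108],"yaw":0},{"delta_pos":[0.5,14,-108],"yaw":0},{"delta_pos":[0.5,14,-108],"yaw":0}]' 0
python3 - <<'E'
from h import *
from bench import robot
o=robot.get_obs();go(o,(.663,.207,.058),95)
s=robot.snapshot("side");print(proj(s,[o["tool_pos"]]));q=cv2.resize(s["image"][120:215,155:255,::-1],None,fx=7,fy=6,interpolation=cv2.INTER_CUBIC);cv2.imwrite("pics/s_k1.png",q)
s=robot.snapshot("top");q=cv2.resize(s["image"][150:262,140:230,::-1],None,fx=6,fy=5,interpolation=cv2.INTER_CUBIC);cv2.imwrite("pics/t_k1.png",cv2.convertScaleAbs(q,alpha=1.6))
E
```

```text
time: 19.5
tool_pos: [0.6604, 0.2067, 0.1162]
ee_rot: [-1.567, 0.0, 1.658]
wrist_force: [-0.3, 0.1, 0.3]
width: 0.0939
t 19.5 pos [660.4 206.7 116.2] head 95.02 tilt [-0.    -1.     0.003] q6 -1.44 w 93.9 F [-0.3  0.1  0.3]
delta [ 0.1 58.2 -2.8] yaw 0.0003
[[208.2395923  155.74004623]]
```

View pics/s_k1.png

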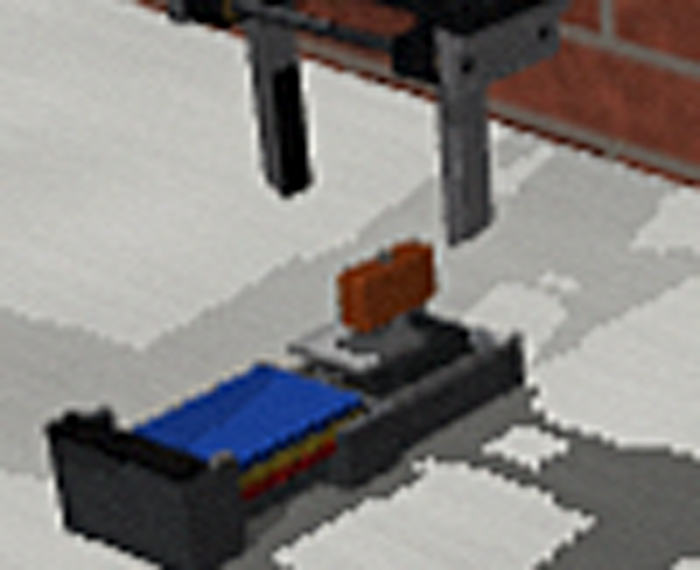

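View pics/t_k1.png

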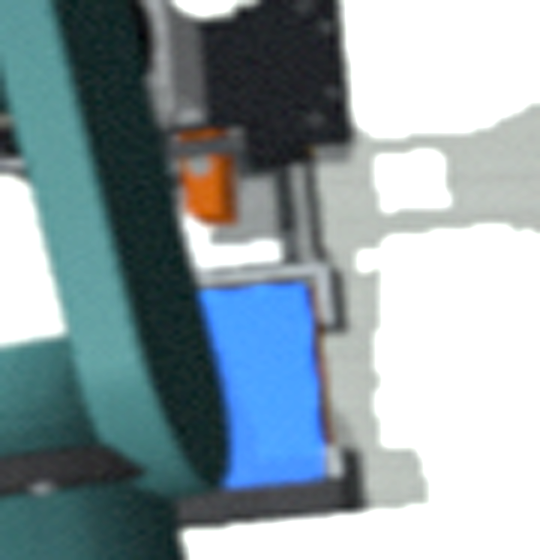

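```bash
python3 -m handwheel '[{"delta_pos":[0.5,8,-2.5],"yaw":0},{"delta_pos":[0.5,22,-2.5],"yaw":0},{"delta_pos":[0.5,38,-2.5],"yaw":0},{"delta_pos":[0.5,50,-2.5],"yaw":0},{"delta_pos":[0.5,56,-2.5],"yaw":0},{"delta_pos":[0.5,58,-2.5],"yaw":0},{"delta_pos":[0.5,58,-2.5],"yaw":0}]' 0
python3 -m handwheel '[{"delta_pos":[0,0,0],"yaw":0},{"delta_pos":[0,0,0],"yaw":0},{"delta_pos":[0,0,0],"yaw":0},{"delta_pos":[0,0,0],"yaw":0},{"delta_pos":[0,0,0],"yaw":0},{"delta_pos":[0,0,0],"yaw":0},{"delta_pos":[0,0,0],"yaw":0},{"delta_pos":[0,0,0],"yaw":0},{"delta_pos":[0,0,0],"yaw":0},{"delta_pos":[0,0,0],"yaw":0},{"delta_pos":[0,0,0],"yaw":0},{"delta_pos":[0,0,0],"yaw":0}]' 255
python3 - <<'E'
from h import *
from bench import robot
o=robot.get_obs();go(o,(.664,.2075,.058),95);print(o["wrist_torque"])
s=robot.snapshot("side");q=cv2.resize(s["image"][120:215,155:255,::-1],None,fx=7,fy=6,interpolation=cv2.INTER_CUBIC);cv2.imwrite("pics/s_k2.png",q)
E
```

```text
time: 20.3
tool_pos: [0.6643, 0.2076, 0.0596]
ee_rot: [-1.57, 0.0, 1.658]
wrist_force: [-0.1, 0.2, 0.5]
width: 0.0937
time: 21.5
tool_pos: [0.6643, 0.2078, 0.06]
ee_rot: [-1.571, -0.0, 1.658]
wrist_force: [0.3, 0.3, 0.1]
width: 0.0152
t 21.5 pos [664.3 207.8  60. ] head 95.01 tilt [ 0. -1.  0.] q6 -1.44 w 15.2 F [0.3 0.3 0.1]
delta [-0.2  2.   0.3] yaw 0.0002
[0.05790983 0.00024729 0.03392077]
```

View pics/s_k2.png

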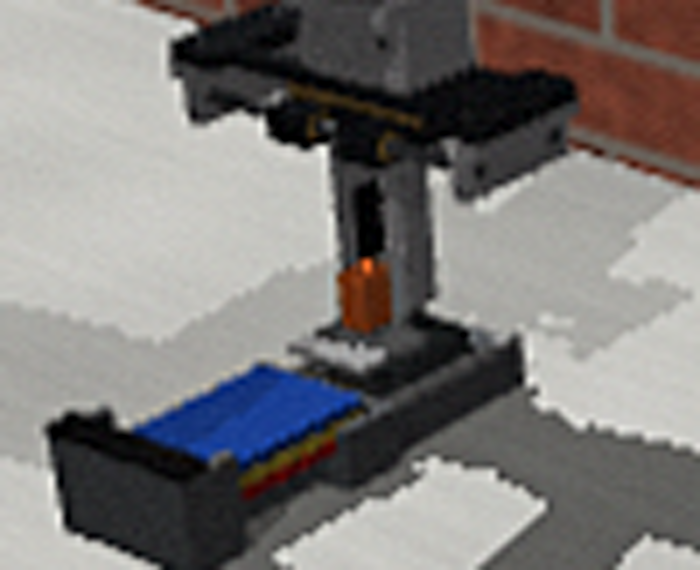

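```bash
python3 -m handwheel '[{"delta_pos":[0,0,1.0],"yaw":0.06},{"delta_pos":[0,0,2.5],"yaw":0.16},{"delta_pos":[0,0,4.2],"yaw":0.27},{"delta_pos":[0,0,6.0],"yaw":0.38},{"delta_pos":[0,0,7.7],"yaw":0.49},{"delta_pos":[0,0,9.4],"yaw":0.6},{"delta_pos":[0,0,11.1],"yaw":0.71},{"delta_pos":[0,0,12.9],"yaw":0.82},{"delta_pos":[0,0,14.6],"yaw":0.93},{"delta_pos":[0,0,16.3],"yaw":1.04},{"delta_pos":[0,0,17.9],"yaw":1.14},{"delta_pos":[0,0,18.8],"yaw":1.2}]' 255
python3 - <<'E'
from h import *
from bench import robot
o=robot.get_obs();go(o,(.664,.2075,.058),95);print(o["wrist_torque"])
E
```

```text
time: 22.75
tool_pos: [0.6449, 0.2049, 0.0599]
ee_rot: [-1.572, 0.002, 0.455]
wrist_force: [-2.0, -2.6, 0.9]
width: 0.0158
t 22.75 pos [644.9 204.9  59.9] head 26.06 tilt [-0.002 -1.    -0.001] q6 -0.23 w 15.8 F [-2.  -2.6  0.9]
delta [18.2  1.9 -6.1] yaw -1.2033
[-0.375064    0.31288915  0.07981301]
```

```bash
python3 -m handwheel '[{"delta_pos":[-0.7,0,0.3],"yaw":0.05},{"delta_pos":[-1.5,0,0.6],"yaw":0.1},{"delta_pos":[-2.2,0,0.9],"yaw":0.15},{"delta_pos":[-2.9,0,1.1],"yaw":0.2},{"delta_pos":[-3.0,0,1.2],"yaw":0.23},{"delta_pos":[-3.0,0,1.2],"yaw":0.25},{"delta_pos":[-3.0,0,1.2],"yaw":0.25}]' 255
python3 - <<'E'
from h import *
from bench import robot
o=robot.get_obs();go(o,(.664,.2075,.058),95);print(o["wrist_torque"])
s=robot.snapshot("side");q=cv2.resize(s["image"][120:215,155:255,::-1],None,fx=7,fy=6,interpolation=cv2.INTER_CUBIC);cv2.imwrite("pics/s_k3.png",q)
E
```

```text
time: 23.45
tool_pos: [0.6417, 0.2047, 0.06]
ee_rot: [-1.572, 0.002, 0.209]
wrist_force: [-3.4, -4.8, 2.0]
width: 0.0165
t 23.45 pos [641.7 204.7  60. ] head 11.96 tilt [-0.002 -1.    -0.002] q6 0.02 w 16.5 F [-3.4 -4.8  2. ]
delta [22.4  1.9 -1.9] yaw -1.4494
[-0.74086504  0.70499957  0.61923585]
```

View pics/s_k3.png

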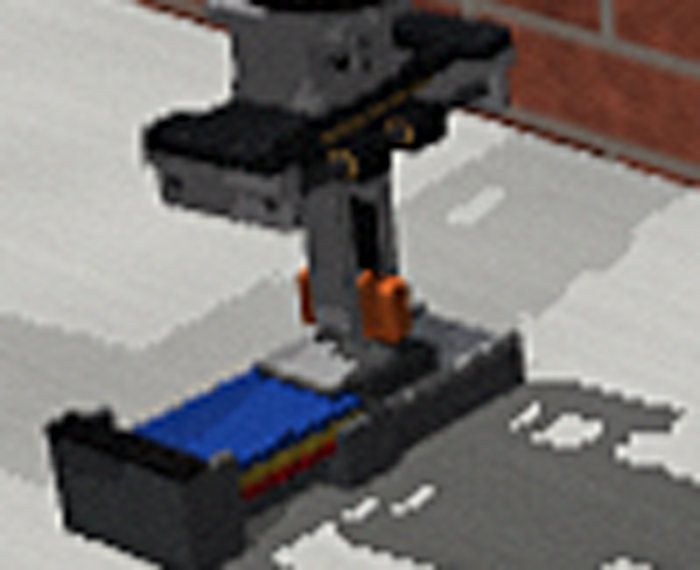

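The yaw moment has jumped to 0.62 Nm, from about 0.08 while turning, so the knob is at its stop and the tongue is over the pile. Now I'll ease the overtwist, release and retreat.

```bash
python3 -m handwheel '[{"delta_pos":[0,0,0],"yaw":-0.02},{"delta_pos":[0,0,0],"yaw":-0.03},{"delta_pos":[0,0,0],"yaw":-0.03}]' 255
python3 -m handwheel '[{"delta_pos":[0,0,0],"yaw":0},{"delta_pos":[0,0,0],"yaw":0},{"delta_pos":[0,0,0],"yaw":0},{"delta_pos":[0,0,0],"yaw":0},{"delta_pos":[0,0,0],"yaw":0},{"delta_pos":[0,0,0],"yaw":0}]' 120
python3 -m handwheel '[{"delta_pos":[0,-4,0],"yaw":0},{"delta_pos":[0,-14,0],"yaw":0},{"delta_pos":[0,-30,0],"yaw":0},{"delta_pos":[0,-50,0],"yaw":0},{"delta_pos":[0,-75,0],"yaw":0},{"delta_pos":[0,-100,0],"yaw":0},{"delta_pos":[0,-120,0],"yaw":0},{"delta_pos":[0,-130,0],"yaw":0},{"delta_pos":[0,-130,0],"yaw":0}]' 120
python3 - <<'E'
from h import *
from bench import robot
o=robot.get_obs();go(o,(.664,.2075,.058),95)
E
```

```text
time: 23.8
tool_pos: [0.6417, 0.2048, 0.06]
ee_rot: [-1.572, 0.002, 0.238]
wrist_force: [-3.9, -4.4, 2.0]
width: 0.0161
time: 24.4
tool_pos: [0.6425, 0.2059, 0.06]
ee_rot: [-1.571, -0.0, 0.238]
wrist_force: [-0.5, 0.1, -0.8]
width: 0.0499
time: 25.3
tool_pos: [0.6436, 0.206, 0.1935]
ee_rot: [-1.571, -0.006, 0.238]
wrist_force: [0.6, -0.4, 0.7]
width: 0.0498
t 25.3 pos [643.6 206.  193.5] head 13.64 tilt [ 0.006 -1.    -0.   ] q6 -0.01 w 49.8 F [ 0.6 -0.4  0.7]
delta [ 19.4 135.7  -3.4] yaw -1.42
```

```bash
python3 -m handwheel '[{"delta_pos":[-10,0,-15],"yaw":0},{"delta_pos":[-30,0,-45],"yaw":0},{"delta_pos":[-55,0,-85],"yaw":0},{"delta_pos":[-80,0,-125],"yaw":0},{"delta_pos":[-100,0,-165],"yaw":0},{"delta_pos":[-115,0,-200],"yaw":0},{"delta_pos":[-125,0,-225],"yaw":0},{"delta_pos":[-125,0,-235],"yaw":0},{"delta_pos":[-125,0,-235],"yaw":0}]' 120
python3 - <<'E'
from h import *
from bench import robot
o=robot.get_obs();print(o["time"],o["tool_pos"],o["qvel"].round(3))
s=robot.snapshot("side");cv2.imwrite("pics/s_f.png",s["image"][:,:,::-1]);q=cv2.resize(s["image"][150:215,155:240,::-1],None,fx=9,fy=9,interpolation=cv2.INTER_CUBIC);cv2.imwrite("pics/s_f2.png",cv2.convertScaleAbs(q,alpha=1.4))
s=robot.snapshot("top");cv2.imwrite("pics/t_f.png",s["image"][:,:,::-1]);q=cv2.resize(s["image"][160:262,150:220,::-1],None,fx=8,fy=5.8,interpolation=cv2.INTER_CUBIC);cv2.imwrite("pics/t_f2.png",cv2.convertScaleAbs(q,alpha=1.6))
m,cs=blob(s["image"],(0,180,40),(20,255,255))
for k in cs: 
    if cv2.contourArea(k)>30: print("knob",planerect(s,k,.09))
E
```

```text
time: 26.2
tool_pos: [0.5763, -0.0529, 0.1889]
ee_rot: [-1.57, 0.001, 0.236]
wrist_force: [-0.0, 0.6, -0.3]
width: 0.0498
26.2 [ 0.57625783 -0.0529013   0.18894292] [ 0.042 -0.002 -0.007  0.019  0.006  0.01 ]
knob ((637.7041625976562, 202.9458465576172), (19.297788619995117, 48.841705322265625), 15.693634986877441)
```

View pics/s_f2.png

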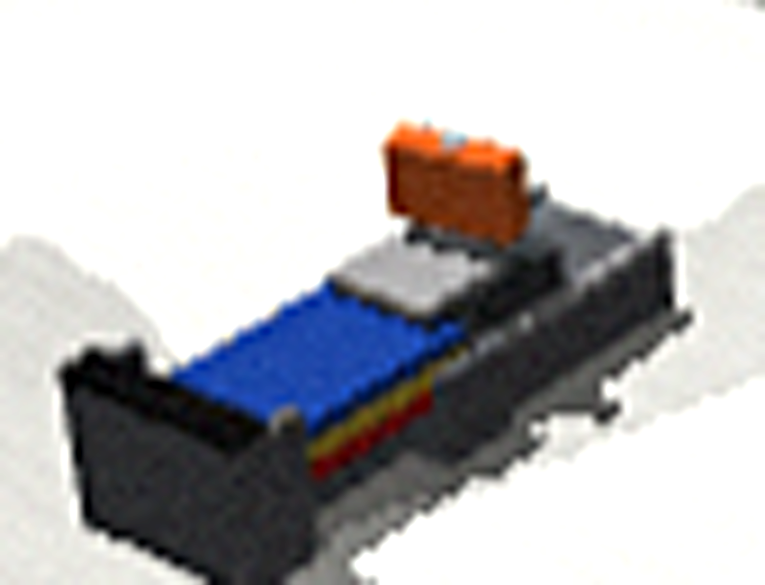

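View pics/t_f2.png

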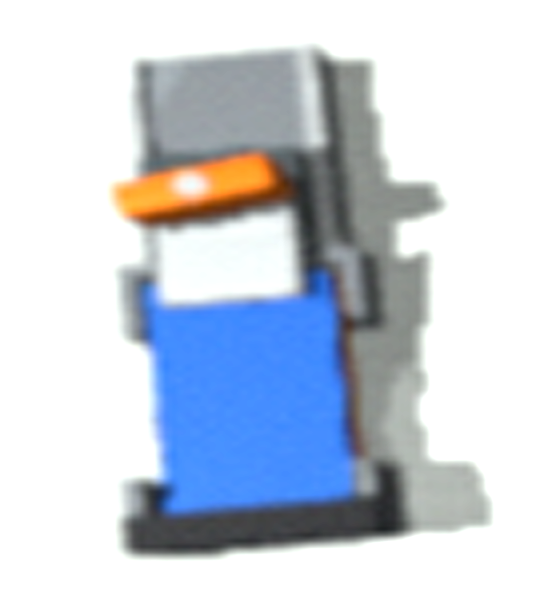

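View pics/t_f.png

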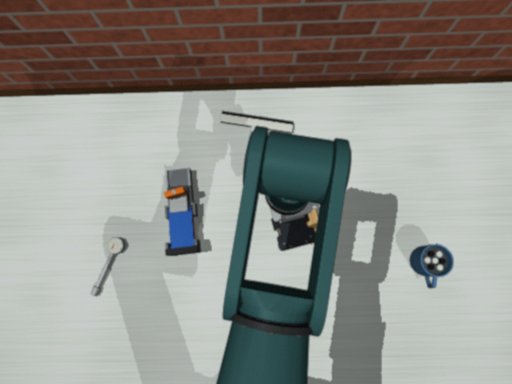

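```bash
python3 - <<'E'
from bench import robot
print(robot.close_job())
E
```

```text
the job is handed in; nothing more can be done
None
```

The pile is stowed flat in the tray with the keeper run in over it, and the job is handed in at about 26 s of the 64 s allowed. No verdict was reported.

- **Pick-up:** I gripped all three plates across their width and lifted them off the block together.
- **Tipping:** The tool can turn only about its finger axis. I levered the keeper-side end of the pile on the tray's fixed black lip, which tipped it about 17° nose-down in the grip at about 5 N.
- **Stowing:** I lowered it in, slid the nose under the lip, and laid it down on the floor until the force rose stiffly. Then I let go.
- **Knob:** I turned it clockwise, moving the tool along with it as it travelled. The moment rose from about 0.08 to 0.62 Nm at the stop, and I then released and moved clear.

**Last checks:**
- In the final pictures the pile lies flat under the lip, with the tongue over its keeper end.
- In the top view the knob moved about 22 mm and turned about 1.40 rad, which matches its full travel.
- The mug and gauge look unmoved. The arm partly hid the squeegee in the last top view, but the part in sight was where it began.
- The highest wrist force I saw was about 9 N.

**Disagreements:**
- The two cameras differed by up to 3 mm on the pile and the knob. I aligned the pile to the tray by their relative position in each view instead.
- After release the blue plate looked 1–2 mm offset from the yellow one. It still lies within the pocket.

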